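# Fit the breaker row on the DIN rail, widest next to the isolator

### The job

Fit the four loose circuit breakers onto the mounting rail, in one row between the main isolator and the end clamp: the widest (four-pole) next to the isolator, then three-pole, two-pole, and the single-pole last, next to the end clamp. Each must sit square and fully down on the rail, toggles up, and be let go; leave the pliers, tape and marker where they lie.

Things in the scene. Friction and masses are not known exactly. Their poses are not given: they have to be found in the camera images.
- breaker_one_pole: loose circuit breaker, 1 pole (1 black toggle), grey, 18 mm wide (y), 0.11 kg, standing on its foot. All four share one profile: 85 mm long (x), end shoulders 44 mm high, in the middle a raised front 45 mm long (x -22.5 to 22.5), z 44 to 68, toggles up to 76. Grip the front along x, fingertips above the shoulders. Origin: centre of the underside, z up
- breaker_two_pole: loose circuit breaker, 2 poles (2 black toggles joined by a bar), 36 mm wide (y), 0.22 kg, profile and frame as breaker_one_pole. In the underside of every breaker is a slot along y, 39.5 mm wide, 8 mm deep, with edges rounded at 5 mm, that drops over the 35 mm rail. The clips are pulled open: just lower it on, no snap
- breaker_three_pole: loose circuit breaker, 3 poles (3 black toggles joined by a bar), 54 mm wide (y), 0.33 kg; profile, slot and frame as breaker_one_pole and breaker_two_pole. Any breaker, once seated, has its origin on the rail's centre line and 10 mm above the worktop, its y along the rail, either way round
- breaker_four_pole: loose circuit breaker, 4 poles (4 black toggles joined by a bar), 72 mm wide (y), 0.44 kg; profile, slot and frame as breaker_one_pole and breaker_two_pole. The breakers start on the right of the worktop, about 0.14 m apart; a red cable drum hangs about 0.7 m above them, so keep lifts low
- rail_plate: fixed steel plate, 345 (y) x 175 (x -70 to 105) x 3 mm, on the worktop; along its y a top-hat rail, 35 mm wide (x -17.5 to 17.5), 310 mm long, top 18 mm above the worktop; on its far side (x 65 to 90) a slotted grey wiring duct, top at 43 mm. Origin: under the rail's middle, at worktop level, z up
- isolator: fixed main isolator on the rail near one end (which end varies), 36 mm wide (y, along the rail), grey, with a black rotary handle up to 86 mm above its origin. Origin: centre of its underside, on the rail's centre line, 10 mm above the worktop; axes parallel to the plate's
- end_clamp: fixed end clamp on the rail near the other end: narrow grey block with one screw, 10 mm wide (y, along the rail), 58 mm long, 39 mm high. Origin: centre of its underside, on the rail's centre line, 10 mm above the worktop; axes parallel to the plate's. The rail between isolator and clamp is free for 232 to 248 mm; the breakers take 180
- pliers: bystander: dark pliers lying on the worktop left of the plate, 184 mm long along y, origin at the centre of the underside
- tape: bystander: roll of black tape, 68 mm across, 19 mm high, lying right of the breakers, origin at the centre of the underside
- marker: bystander: marker pen, 125 mm long along y, 18 mm thick, lying left of the plate, origin at the centre of the underside

How it is judged:
By the outcome, as a careful person would: the job done as asked, in the order asked, and still so for the second after the job is handed in, with the robot touching nothing.
It also fails if it takes over 96 s, if anything falls off the work surface, if the arm or the gripper's body presses on something with over 40 N, if the wrist force passes 120 N, or if a joint passes its speed limit or range.

### The arm

A 6-joint arm with a two-finger parallel gripper is mounted at the origin on a cart in front of the work surface, level with it; the furniture and walls round the work are solid. World frame = base frame: x ahead of the robot, y to its left, z up, the work surface at z = 0. Lengths are in m, angles in rad, forces in N, time in s.
With the tool pointing down it reaches from about 0.4 to 0.925 m from the base axis. Payload 3.4 kg.
Tool frame: the origin (TCP) lies between the finger pads; the fingertips stand 19 mm ahead of it and the grasp point (between the pads) is the TCP (r.nose_length is the distance from the TCP to the fingertips, in m); z points along the fingers, y is the line along which they close (so a half turn about z gives the same grasp; the last joint's range is limited). The gripper opens to 85 mm and grips with 20 to 120 N. Pads are 22 mm wide; open, the fingers measure 114 mm over their backs; the gripper's body (76 mm by 85 mm) begins 54 mm behind the grasp point. The pads swing forward as they close: fully open they stand 13 mm farther back than shut.
Start: joints at [1.067, 0.307, 1.506, -0, 1.328, -0.073], TCP at [0.24, 0.523, 0.25] pointing down, gripper open.
Joint ranges: [-3.12, 3.12], [-1.05, 2.28], [0.14, 2.33], [-1.42, 4.57], [0.1, 2.73], [-2.68, 2.68]. Speed limits (rad/s): [2.57, 2.57, 3.14, 3.14, 3.14, 3.14].

### API

Orientations are given as a 3x3 rotation matrix whose columns are the frame's x, y, z axes.
In Python, from cell import telemetry, eyes, ticket, r gives the robot as it stands. The module is installed in compiled form; this text tells all that it offers.
- The arm moves only by the tool drive_tool, never from a script. Its argument "increments" is a list of rows, each an object of numbers: "dx", "dy", "dz": the shift along the tool's x, y, z normalised to -1 to 1, where 1 is 0.15 m; "ax", "ay", "az": the turn, a rotation vector about the tool's x, y, z normalised to -1 to 1, where 1 is pi/2 rad. A call has 1 to 8 rows; each row is the pose to reach, as a shift and turn from the pose commanded when the call began, along the tool's axes at that moment; what a row does not reach only later rows make up. A row lasts 1/10 s, in which the tool goes at most 50 mm and 8.59 degrees, less where a joint would pass 70% of its speed; a pose out of reach is approached as far as the arm can. A call with a number of a shift or a turn outside -1 to 1 is refused whole. A call with a gripper value outside its range is refused whole. "jaw" is the opening, from -1 (shut) to 1 (fully open), set as the call begins (left out, the last holds). The fingers move at their own pace and stop on an object; "squeeze" is the grip in N (left out, the last holds). Time passes only in rows, so rows that repeat a pose let the fingers close. It gives the time, the measured TCP pose, the force, the opening and the grip force at its end, in the units of the state.
- telemetry.sense(): the state, without advancing time (a new reading comes with each control period).
- eyes.grab_frame(name): name is "scene" or "top" or "wrist"; returns a dict with "img" (384x512x3 uint8, red, green, blue), "intrinsics" (3x3 intrinsics, pixels), "R" (3x3) and "t" (3): a world point X has camera coordinates R X + t. Camera axes: x right, y down, z forward; pixel columns grow to the right and rows downward; lengths in m; the calibration is good to about 2 mm. A picture is of the moment at which its call begins. There is no depth.
- ticket.job_done(): hands the job in; it is judged then, once.
The state is a dict: "time": time; "joints": joint angles; "qvel": joint speeds; "effort": joint torques, N m; "eef_pos": TCP position; "orientation": TCP orientation; "contact_force": force on the tool from outside, world axes, zero at the start; "moment": the same for the moment, N m; "finger_gap": opening from 0.0 (shut) to 1.0 (fully open); "grip_force": force on a finger pad.
Only numpy, scipy, OpenCV 4.12 (cv2) and the standard library are available. Lean on these libraries where they do the work, as an engineer would, in place of code of your own. Each camera call takes 0.05 s, during which the arm holds its last target. There are 200 camera calls.

## Working session

There is one attempt and no reset: what is moved stays moved. The work goes in short steps, Python scripts to look and compute and a tool call to move; the robot and the scene stay as the last step left them, time stands still between calls to the robot, and variables do not carry over. Pictures are saved under pics/ and viewed, at most 14 in all, crops included, and the job is handed in when it is done.

Besides the shell and the picture viewer there is one more tool, called after "Call:" as name(argument=value, ...), one argument or row to a line, values as JSON. drive_tool: Moves the arm, as the interface text tells. Scaled input: -1 to 1 covers 0.15 m each way for a shift and pi/2 rad each way for a turn. Its arguments: {"type":"object","properties":{"increments":{"type":"array","items":{"type":"object","properties":{"dx":{"type":"number"},"dy":{"type":"number"},"dz":{"type":"number"},"ax":{"type":"number"},"ay":{"type":"number"},"az":{"type":"number"}}}},"jaw":{"type":"number"},"squeeze":{"type":"number"}},"required":["increments"]}

```bash
mkdir -p pics; python3 - <<'E'
from cell import telemetry, eyes, ticket, r
import cv2,numpy as np,pickle
s=telemetry.sense(); print({k:np.round(v,3).tolist() for k,v in s.items()}, r.nose_length)
for n in("top","scene"):
    f=eyes.grab_frame(n); pickle.dump(f,open(n+"0.pkl","wb")); cv2.imwrite(f"pics/{n}0.png",cv2.resize(f["img"][...,::-1],(800,600),interpolation=cv2.INTER_CUBIC))
    print(n,f["intrinsics"].tolist(),np.round(f["R"],3).tolist(),f["t"], -f["R"].T@f["t"])
E
```

```text
{'time': 0.0, 'joints': [1.068, 0.308, 1.508, -0.0, 1.328, -0.073], 'qvel': [0.001, 0.0, 0.002, 0.001, 0.002, 0.001], 'effort': [0.0, -45.756, -25.191, -0.0, 0.013, 0.0], 'eef_pos': [0.239, 0.522, 0.249], 'orientation': [[-0.909, 0.417, -0.001], [0.417, 0.909, -0.002], [0.0, -0.002, -1.0]], 'contact_force': [-0.418, 0.265, 0.676], 'moment': [0.041, 0.009, -0.015], 'grip_force': 0.0, 'finger_gap': 1.002} 0.019
top [[490.29207445285556, 0.0, 259.86293113762065], [0.0, 490.29207445285556, 192.73891335359602], [0.0, 0.0, 1.0]] [[0.019, -1.0, 0.001], [-0.983, -0.019, -0.18], [0.18, 0.002, -0.984]] [0.02586204 0.47888008 1.63975484] [0.17496033 0.03105617 1.69918078]
scene [[495.1787416981049, 0.0, 256.61643732734865], [0.0, 495.1787416981049, 191.54812252879614], [0.0, 0.0, 1.0]] [[0.785, -0.62, -0.013], [-0.431, -0.529, -0.731], [0.446, 0.579, -0.682]] [-0.33987586  0.27381449  1.3869786 ] [-0.23410011 -0.86931711  1.14179005]
```

View pics/top0.png

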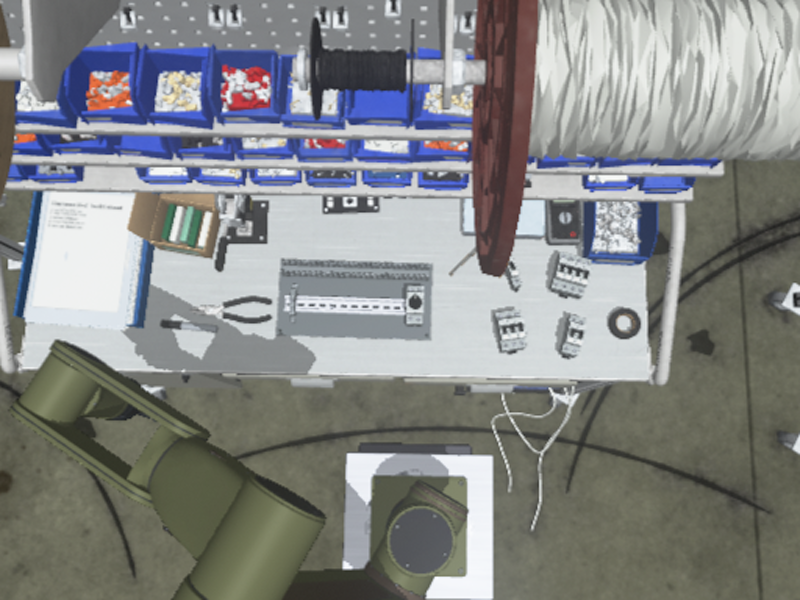

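View pics/scene0.png

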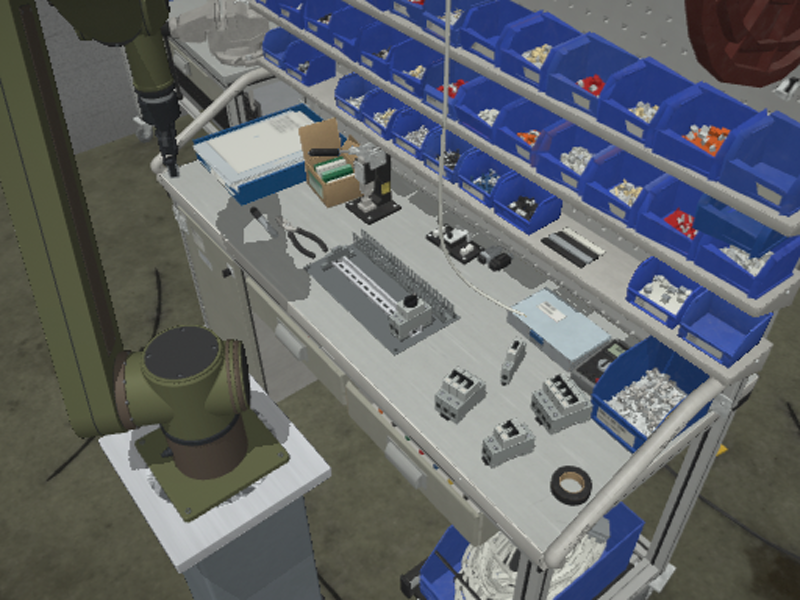

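The top view shows the isolator at the right end of the rail (415,303) and the clamp at the left (290,302). The breakers are the 3-pole at (510,330), the 2-pole at (573,335), the 4-pole at (570,275) and the 1-pole at (514,275), which is partly hidden by the drum. I'll compute rough positions and zoom in.

```bash
cat > h.py <<'E'
import numpy as np,cv2,pickle
def ray(f,uv,z):
    """pixel(s) -> world points on plane height z"""
    uv=np.atleast_2d(uv).astype(float); K,R,t=f["intrinsics"],f["R"],f["t"]
    d=np.c_[(uv-K[:2,2])/np.array([K[0,0],K[1,1]]),np.ones(len(uv))]@R
    c=-R.T@t
    return c+d*((z-c[2])/d[:,2])[:,None]
def proj(f,X):
    p=(np.atleast_2d(X)@f["R"].T+f["t"])@f["intrinsics"].T
    return p[:,:2]/p[:,2:]
E
python3 - <<'E'
from h import *
f=pickle.load(open("top0.pkl","rb")); g=pickle.load(open("scene0.pkl","rb"))
for n,p in dict(iso=(415,303),clamp=(290,302),p3=(511,328),p2=(573,335),p4=(571,275),p1=(514,275)).items(): print(n,ray(f,np.array(p)*.64,.06).round(3))
for n,p in dict(p3=(460,383),p2=(510,432),p4=(562,393),p1=(512,350)).items(): print(n,ray(g,np.array(p)*.64,.06).round(3))
a=cv2.resize(f["img"][160:240,170:430,::-1],(780,240),interpolation=cv2.INTER_CUBIC)
b=cv2.resize(g["img"][210:325,270:390,::-1],(375,360),interpolation=cv2.INTER_CUBIC)
c=cv2.resize(g["img"][145:230,190:300,::-1],(405,360),interpolation=cv2.INTER_CUBIC)
cv2.imwrite("pics/z.png",np.vstack([a,np.hstack([b,c])]))
E
```

```text
iso [[0.472 0.015 0.06 ]]
clamp [[0.469 0.287 0.06 ]]
p3 [[ 0.421 -0.193  0.06 ]]
p2 [[ 0.408 -0.327  0.06 ]]
p4 [[ 0.54  -0.325  0.06 ]]
p1 [[ 0.538 -0.2    0.06 ]]
p3 [[ 0.418 -0.196  0.06 ]]
p2 [[ 0.411 -0.333  0.06 ]]
p4 [[ 0.545 -0.329  0.06 ]]
p1 [[ 0.55  -0.196  0.06 ]]
```

View pics/z.png

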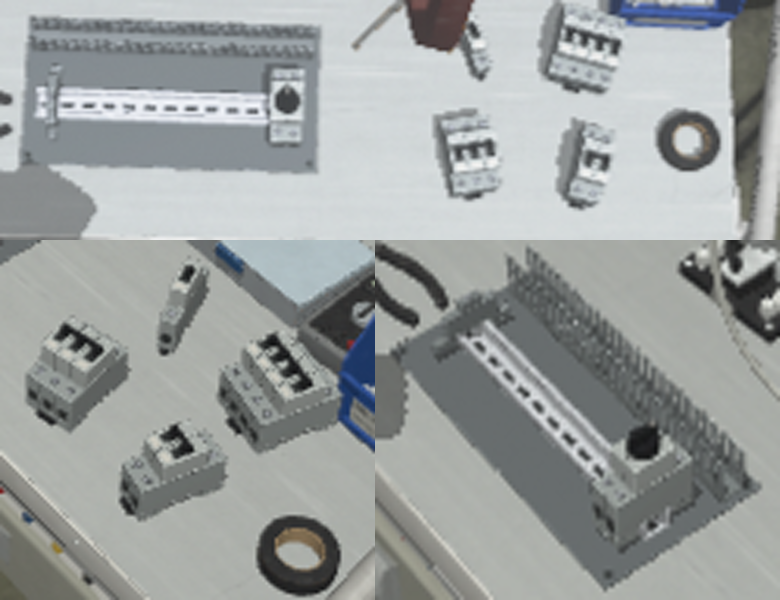

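Rough world positions (x, y), using both views:

| Part | x (m) | y (m) |
|---|---|---|
| 4-pole | 0.543 | -0.327 |
| 3-pole | 0.42 | -0.194 |
| 2-pole | 0.41 | -0.33 |
| 1-pole | 0.545 | -0.198 |
| Isolator | 0.47 | 0.015 |
| Clamp | 0.47 | 0.287 |

Next I'll move over the rail and use the wrist camera.

Call:
drive_tool(
  increments=[
    {"dx":-1,"dy":-0.82},
    {"dx":-1,"dy":-0.82},
    {"dx":-1,"dy":-0.82},
    {"dx":-1,"dy":-0.82},
  ],
  jaw=1,
)

```text
invalid input
```

Call:
drive_tool(
  increments=[
    {"dx":-1,"dy":-0.9,"az":0.72},
    {"dx":-1,"dy":-0.9,"az":0.72},
    {"dx":-1,"dy":-0.9,"az":0.72},
    {"dx":-1,"dy":-0.9,"az":0.72},
    {"dx":-1,"dy":-0.9,"az":0.72},
    {"dx":-1,"dy":-0.9,"az":0.72},
    {"dx":-1,"dy":-0.9,"az":0.72},
    {"dx":-1,"dy":-0.9,"az":0.72},
  ],
)

```text
invalid input
```

```bash
cat >> h.py <<'E'
def grab(name,tag):
    from cell import eyes
    f=eyes.grab_frame(name); pickle.dump(f,open(tag+".pkl","wb")); cv2.imwrite(f"pics/{tag}.png",f["img"][...,::-1]); return f
def inc(pos,yaw=None):
    """normalised tool increments to world pos with tool-y heading yaw (deg)"""
    from cell import telemetry
    s=telemetry.sense(); R=np.array(s["orientation"]); d=R.T@(np.array(pos)-s["eef_pos"])/.15
    h=np.degrees(np.arctan2(R[1,1],R[0,1]))
    from scipy.spatial.transform import Rotation as Ro
    y=np.radians(h if yaw is None else yaw); c,n=np.cos(y),np.sin(y)
    a=Ro.from_matrix(R.T@np.array([[-n,c,0],[c,n,0],[0,0,-1]]).astype(float)).as_rotvec()/(np.pi/2)
    print("t",s["time"],"pos",np.round(s["eef_pos"],4),"yaw",round(h,2),"F",np.round(s["contact_force"],1),"gap",np.round(s["finger_gap"],3)); print(" d",d.round(3),"a",a.round(4))
E
python3 - <<'E'
from h import *
f=grab("wrist","w1"); print(f["intrinsics"],f["R"].round(3),-f["R"].T@f["t"]); inc((.45,.1,.25),0)
E
```

```text
[[320.9101946    0.         252.34307921]
 [  0.         320.9101946  190.41535627]
 [  0.           0.           1.        ]] [[ 0.417  0.909 -0.003]
 [ 0.86  -0.393  0.325]
 [ 0.294 -0.138 -0.946]] [0.16350372 0.55594746 0.37414625]
t 0.15 pos [0.2394 0.5223 0.2496] yaw 65.37 F [ 0.1 -0.1  0. ] gap 1.0
 d [-2.449 -1.974  0.   ] a [-1.000e-03  5.000e-04  7.264e-01]
```

View pics/w1.png

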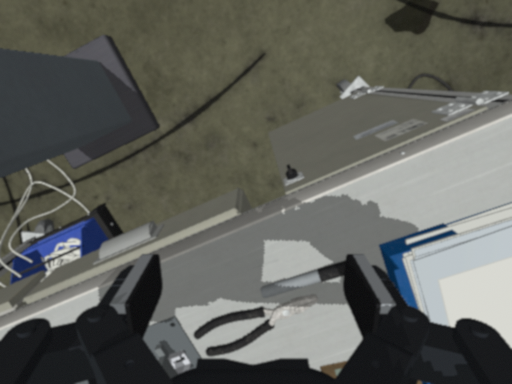

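The wrist view at the start pose shows the pliers (235,330) and marker (300,280), and the plate only at the edge. The rows were refused, so I'll try them with all six numbers given.

Call:
drive_tool(
  increments=[
    {"dx":-1,"dy":-0.82,"dz":0,"ax":0,"ay":0,"az":0},
    {"dx":-1,"dy":-0.82,"dz":0,"ax":0,"ay":0,"az":0},
    {"dx":-1,"dy":-0.82,"dz":0,"ax":0,"ay":0,"az":0},
    {"dx":-1,"dy":-0.82,"dz":0,"ax":0,"ay":0,"az":0},
  ],
)

```text
time: 0.55
eef_pos: [0.3249, 0.3462, 0.25]
orientation: [[-0.909, 0.416, -0.0], [0.416, 0.909, -0.001], [-0.0, -0.001, -1.0]]
contact_force: [0.7, -0.7, -0.8]
finger_gap: 0.998
grip_force: 0.0
```

Call:
drive_tool(
  increments=[
    {"dx":-1,"dy":-0.9,"dz":0,"ax":0,"ay":0,"az":0.72},
    {"dx":-1,"dy":-0.9,"dz":0,"ax":0,"ay":0,"az":0.72},
    {"dx":-1,"dy":-0.9,"dz":0,"ax":0,"ay":0,"az":0.72},
    {"dx":-1,"dy":-0.9,"dz":0,"ax":0,"ay":0,"az":0.72},
    {"dx":-1,"dy":-0.9,"dz":0,"ax":0,"ay":0,"az":0.72},
    {"dx":-1,"dy":-0.9,"dz":0,"ax":0,"ay":0,"az":0.72},
    {"dx":-1,"dy":-0.9,"dz":0,"ax":0,"ay":0,"az":0.72},
    {"dx":-1,"dy":-0.9,"dz":0,"ax":0,"ay":0,"az":0.72},
  ],
)

```text
time: 1.35
eef_pos: [0.4047, 0.1627, 0.2501]
orientation: [[-0.004, 1.0, -0.001], [1.0, 0.004, -0.0], [-0.0, -0.001, -1.0]]
contact_force: [-0.6, 0.7, -0.8]
finger_gap: 0.999
grip_force: 0.0
```

```bash
python3 - <<'E'
from h import *
f=grab("wrist","w2"); print(-f["R"].T@f["t"]); inc((.48,-.2,.25),0)
E
```

```text
[0.40471084 0.24512756 0.37473759]
t 1.4 pos [0.4047 0.1628 0.2501] yaw 0.16 F [ 0.5 -0.5  0.2] gap 1.0
 d [-2.42e+00  4.95e-01  1.00e-03] a [-0.0004  0.0001  0.0018]
```

View pics/w2.png

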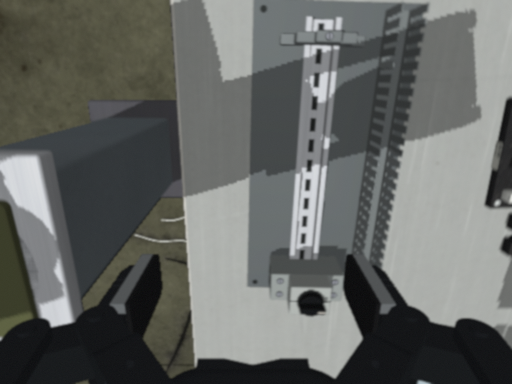

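The wrist view from above the rail shows the clamp (320,38), the rail from (323,20) to (305,255), the isolator (308,285) with its handle (311,302), and the duct on the right. I'll measure the rail edges, clamp and isolator.

```bash
python3 - <<'E'
from h import *
f=pickle.load(open("w2.pkl","rb")); g=cv2.cvtColor(f["img"],cv2.COLOR_RGB2GRAY).astype(int)
L=[]
for v in range(20,256,14):
    row=g[v]; u=np.arange(270,360); d=row[u+1]-row[u-1]
    a=u[:len(u)//2+5][np.argmax(d[:len(u)//2+5])]; 
    b=u[np.argmin(d)]
    A,B=ray(f,[(a,v),(b,v)],.018)
    print(v,a,b,A[:2].round(4),B[:2].round(4),round(B[0]-A[0],4),round((A[0]+B[0])/2,4))
for u in (290,296,302,312,320,330,345): print(u,"clamp",g[26:56,u].tolist(),"iso",g[240:276,u].tolist())
E
python3 - <<'E'
import cv2
i=cv2.imread("pics/w2.png"); a=i[0:70,250:400]; b=i[230:330,250:400]
import numpy as np
cv2.imwrite("pics/w2z.png",cv2.resize(np.vstack([a,b]),(525,595),interpolation=cv2.INTER_NEAREST))
E
```

```text
20 306 342 [0.4575 0.3014] [0.4932 0.3015] 0.0358 0.4754
34 297 314 [0.4492 0.2887] [0.4663 0.2888] 0.0171 0.4577
48 304 339 [0.4569 0.2758] [0.4926 0.276 ] 0.0357 0.4748
62 303 315 [0.4567 0.2626] [0.4691 0.2626] 0.0124 0.4629
76 319 314 [0.4742 0.249 ] [0.4689 0.249 ] -0.0052 0.4715
90 312 334 [0.4677 0.235 ] [0.4911 0.2351] 0.0233 0.4794
104 317 312 [0.4741 0.2206] [0.4687 0.2206] -0.0054 0.4714
118 299 332 [0.4555 0.2058] [0.4914 0.2059] 0.036 0.4734
132 298 330 [0.4551 0.1906] [0.4905 0.1907] 0.0354 0.4728
146 313 329 [0.4728 0.175 ] [0.4907 0.1751] 0.018 0.4817
160 312 307 [0.4727 0.1589] [0.467  0.1589] -0.0057 0.4698
174 295 326 [0.4541 0.1423] [0.4899 0.1424] 0.0358 0.472
188 309 305 [0.4713 0.1253] [0.4666 0.1252] -0.0047 0.469
202 308 304 [0.4712 0.1077] [0.4665 0.1077] -0.0048 0.4689
216 292 321 [0.453  0.0895] [0.4881 0.0896] 0.0351 0.4705
230 291 320 [0.4526 0.0708] [0.4882 0.0709] 0.0356 0.4704
244 290 318 [0.4522 0.0515] [0.4871 0.0516] 0.0349 0.4697
290 clamp [116, 115, 116, 115, 115, 115, 109, 108, 123, 134, 135, 135, 134, 134, 134, 134, 134, 123, 98, 89, 106, 115, 
[... 1379 characters left out ...]
 71, 72, 74, 76, 76, 75, 75, 75, 76, 75, 76, 76, 76, 75, 76, 76, 77, 75, 76, 79, 85]
330 clamp [215, 214, 205, 176, 137, 114, 113, 125, 132, 134, 134, 130, 124, 115, 110, 101, 80, 63, 72, 114, 158, 179, 182, 175, 153, 126, 113, 110, 109, 106] iso [108, 108, 109, 108, 106, 94, 79, 70, 68, 69, 69, 69, 68, 67, 69, 69, 74, 75, 76, 75, 76, 75, 75, 76, 76, 75, 75, 74, 75, 76, 76, 76, 76, 76, 81, 89]
345 clamp [111, 112, 111, 109, 103, 97, 105, 119, 127, 129, 130, 131, 130, 130, 130, 126, 116, 94, 69, 59, 60, 66, 70, 72, 72, 71, 72, 71, 71, 71] iso [109, 108, 109, 108, 109, 108, 108, 103, 92, 80, 76, 77, 77, 78, 76, 72, 69, 69, 67, 63, 60, 55, 46, 40, 39, 39, 38, 33, 33, 33, 30, 29, 24, 23, 22, 23]
```

View pics/w2z.png

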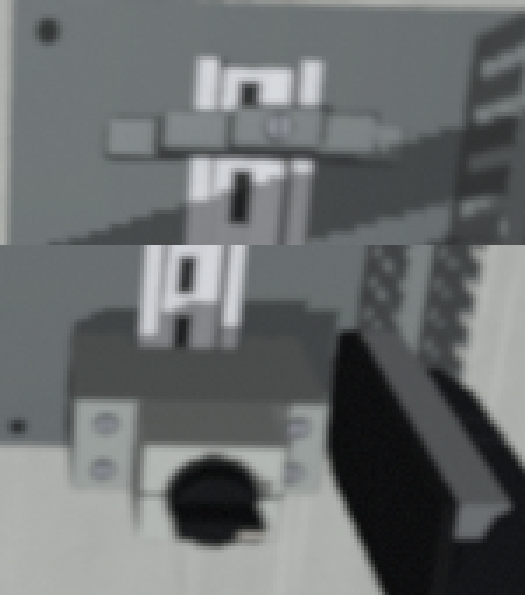

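Call:
drive_tool(
  increments=[
    {"dx":-1,"dy":0.25,"dz":0,"ax":0,"ay":0,"az":0},
    {"dx":-1,"dy":0.25,"dz":0,"ax":0,"ay":0,"az":0},
    {"dx":-1,"dy":0.25,"dz":0,"ax":0,"ay":0,"az":0},
    {"dx":-1,"dy":0.25,"dz":0,"ax":0,"ay":0,"az":0},
  ],
)

```text
time: 1.8
eef_pos: [0.4454, 0.0089, 0.2504]
orientation: [[-0.006, 1.0, 0.001], [1.0, 0.006, -0.003], [-0.003, 0.001, -1.0]]
contact_force: [0.1, 1.6, -0.1]
finger_gap: 1.0
grip_force: 0.0
```

Call:
drive_tool(
  increments=[
    {"dx":-1,"dy":0.25,"dz":0,"ax":0,"ay":0,"az":0},
    {"dx":-1,"dy":0.25,"dz":0,"ax":0,"ay":0,"az":0},
    {"dx":-1,"dy":0.25,"dz":0,"ax":0,"ay":0,"az":0},
    {"dx":-1,"dy":0.25,"dz":0,"ax":0,"ay":0,"az":0},
  ],
)

```text
time: 2.2
eef_pos: [0.4848, -0.1407, 0.2503]
orientation: [[-0.007, 1.0, 0.002], [1.0, 0.007, -0.003], [-0.003, 0.002, -1.0]]
contact_force: [0.6, 0.7, -0.9]
finger_gap: 1.001
grip_force: 0.0
```

Call:
drive_tool(
  increments=[
    {"dx":-0.8,"dy":0,"dz":0,"ax":0,"ay":0,"az":0},
    {"dx":-0.8,"dy":0,"dz":0,"ax":0,"ay":0,"az":0},
    {"dx":-0.8,"dy":0,"dz":0,"ax":0,"ay":0,"az":0},
    {"dx":-0.8,"dy":0,"dz":0,"ax":0,"ay":0,"az":0},
  ],
)

```text
time: 2.6
eef_pos: [0.4843, -0.2577, 0.2499]
orientation: [[-0.008, 1.0, -0.0], [1.0, 0.008, -0.0], [-0.0, -0.0, -1.0]]
contact_force: [0.6, 0.8, 0.2]
finger_gap: 1.0
grip_force: 0.0
```

```bash
python3 - <<'E'
from h import *
f=grab("wrist","w3"); print(-f["R"].T@f["t"]); inc((.54,-.33,.25),0)
for n,p in dict(p4=(.543,-.327),p3=(.42,-.194),p2=(.41,-.33),p1=(.545,-.198)).items(): print(n,proj(f,[*p,.06]).round())
E
```

```text
[ 0.48386737 -0.17525947  0.37450653]
t 2.65 pos [ 0.4839 -0.2558  0.2498] yaw 0.52 F [-0.6  0.6 -0.5] gap 0.997
 d [-0.498  0.369 -0.003] a [-0.0005 -0.001   0.0058]
p4 [[306. 229.]]
p3 [[185. 100.]]
p2 [[183. 230.]]
p1 [[317. 106.]]
```

View pics/w3.png

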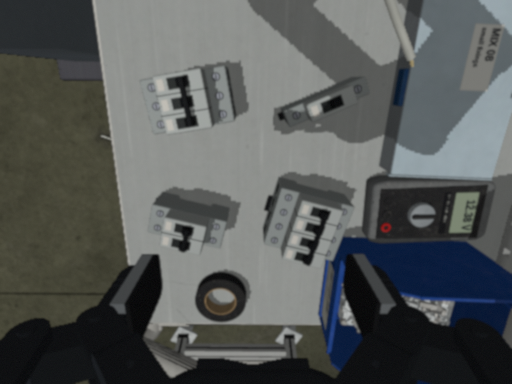

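The breakers in the wrist view are the 3-pole (187,100), 1-pole (322,104), 4-pole (308,225) and 2-pole (187,228). I'll zoom into all four to get the corners of the raised fronts, and compute the isolator and clamp faces.

```bash
python3 - <<'E'
from h import *
f=pickle.load(open("w3.pkl","rb")); i=f["img"][...,::-1]
o=[(262,175),(140,60),(140,185),(270,65)]
t=[cv2.resize(i[v:v+75,u:u+100],(400,300),interpolation=cv2.INTER_CUBIC) for u,v in o]
cv2.imwrite("pics/w3z.png",np.vstack([np.hstack(t[:2]),np.hstack(t[2:])]))
g=pickle.load(open("w2.pkl","rb"))
print("iso face",ray(g,[(280,274),(302,274),(330,274)],.054)[:,:2], "base",ray(g,[(302,257)],.018)[:,:2])
print("clamp",ray(g,[(290,43),(312,42)],.049)[:,:2],ray(g,[(312,45)],.018)[:,:2],"far",ray(g,[(290,34),(320,31)],.049)[:,:2])
E
```

```text
iso face [[0.43744213 0.03182404]
 [0.4629952  0.03194575]
 [0.49551203 0.03210064]] base [[0.46816922 0.03304054]]
clamp [[0.43918404 0.2773616 ]
 [0.45951462 0.27828994]] [[0.46491059 0.27866394]] far [[0.43886338 0.2849133 ]
 [0.46624911 0.28751419]]
```

View pics/w3z.png

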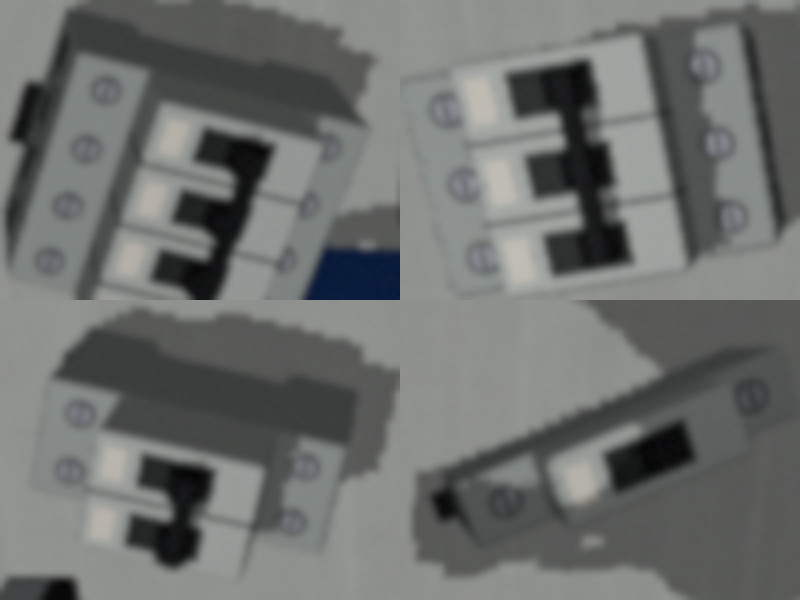

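```bash
python3 - <<'E'
from h import *
f=pickle.load(open("w3.pkl","rb"))
C=dict(p4=((262,175),[(158,102),(325,140)],72),p3=((140,60),[(52,70),(240,35),(288,268),(105,293)],54),p2=((140,185),[(105,130),(265,165),(240,277),(83,243)],36),p1=((270,65),[(148,165),(328,85),(348,142),(172,222)],18))
for n,(o,c,w) in C.items():
    P=ray(f,np.array(o)+np.array(c)/4-.4,.068)[:,:2]
    e=P[1]-P[0]; h=np.degrees(np.arctan2(e[1],e[0])); l=[np.linalg.norm(e)]
    if len(P)==4:
        e2=P[2]-P[3]; l+=[np.linalg.norm(e2),np.linalg.norm(P[3]-P[0]),np.linalg.norm(P[2]-P[1])]; h=(h,np.degrees(np.arctan2(e2[1],e2[0]))); c0=P.mean(0)
    else: c0=P.mean(0)+w/2000*np.array([e[1],-e[0]])/l[0]
    print(n,c0.round(4),np.round(h,2),(np.array(l)*1e3).round(1))
inc((.542,-.33,.14),-12)
E
```

```text
p4 [ 0.5482 -0.3312] -13.03 [44.8]
p3 [ 0.4194 -0.1953] [10.26  8.14] [43.4 44.2 50.6 52.2]
p2 [ 0.4113 -0.3327] [-13.19 -13.5 ] [42.3 42.9 34.2 34.4]
p1 [ 0.5571 -0.1952] [24.3  25.17] [43.6 43.4 14.4 13.8]
t 2.65 pos [ 0.4839 -0.2558  0.2498] yaw 0.52 F [-0.6  0.6 -0.5] gap 0.997
 d [-0.499  0.383  0.731] a [-0.0006 -0.0009  0.1391]
```

```bash
python3 - <<'E'
from h import *
f=pickle.load(open("w3.pkl","rb"));t=pickle.load(open("top0.pkl","rb"));s=pickle.load(open("scene0.pkl","rb"))
for z in (0,.04,.06,.08,.1,.12): print(z,ray(f,[(340,238),(322,325)],z)[:,:2].round(3).tolist(),ray(t,np.array([(588,258)])*.64,z)[:,:2].round(3).tolist(),ray(s,np.array([(594,388)])*.64,z)[:,:2].round(3).tolist())
i=cv2.resize(s["img"][220:300,320:440,::-1],(480,320),interpolation=cv2.INTER_CUBIC)
j=cv2.resize(t["img"][125:185,340:430,::-1],(480,320),interpolation=cv2.INTER_CUBIC)[:,:320]
cv2.imwrite("pics/bin.png",np.hstack([i,j]))
E
```

```text
0 [[0.599, -0.369], [0.587, -0.509]] [[0.594, -0.378]] [[0.645, -0.329]]
0.04 [[0.587, -0.348], [0.576, -0.474]] [[0.584, -0.368]] [[0.614, -0.348]]
0.06 [[0.581, -0.338], [0.57, -0.456]] [[0.579, -0.363]] [[0.599, -0.358]]
0.08 [[0.575, -0.328], [0.565, -0.438]] [[0.574, -0.358]] [[0.583, -0.367]]
0.1 [[0.568, -0.317], [0.559, -0.42]] [[0.57, -0.354]] [[0.568, -0.376]]
0.12 [[0.562, -0.307], [0.554, -0.402]] [[0.565, -0.349]] [[0.553, -0.386]]
```

View pics/bin.png

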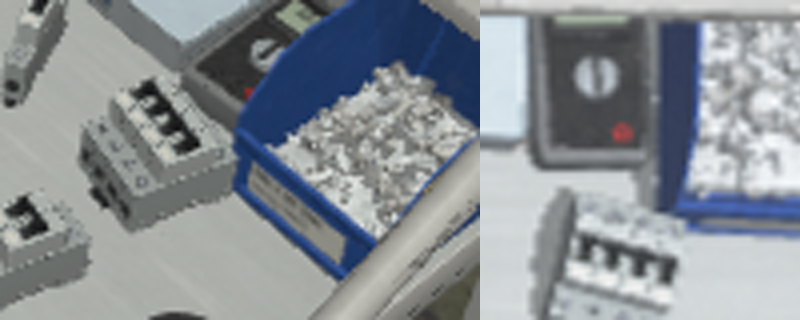

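The crops show the blue bin's front-left lip almost touching the four-pole's right end, near (0.585,-0.36). I'll go in with the jaws only part-open and grip a little off-centre, away from the bin.

Call:
drive_tool(
  increments=[
    {"dx":-0.45,"dy":0.44,"dz":0.6,"ax":0,"ay":0,"az":0.15},
    {"dx":-0.45,"dy":0.44,"dz":0.6,"ax":0,"ay":0,"az":0.15},
    {"dx":-0.45,"dy":0.44,"dz":0.6,"ax":0,"ay":0,"az":0.15},
    {"dx":-0.45,"dy":0.44,"dz":0.6,"ax":0,"ay":0,"az":0.15},
    {"dx":-0.45,"dy":0.44,"dz":0.6,"ax":0,"ay":0,"az":0.15},
    {"dx":-0.45,"dy":0.44,"dz":0.6,"ax":0,"ay":0,"az":0.15},
  ],
  jaw=0.3,
  squeeze=60,
)

```text
time: 3.25
eef_pos: [0.5506, -0.321, 0.1614]
orientation: [[0.222, 0.975, 0.0], [0.975, -0.222, 0.0], [0.0, 0.0, -1.0]]
contact_force: [0.2, -0.1, 0.1]
finger_gap: 0.648
grip_force: 0.0
```

```bash
python3 - <<'E'
from h import *
f=grab("wrist","w4"); inc((.549,-.322,.067),-13)
print(proj(f,[(.5482,-.3312,.068)]))
E
```

```text
t 3.3 pos [ 0.5507 -0.3214  0.1619] yaw -12.84 F [ 0.2 -0.4  0.2] gap 0.651
 d [-0.006 -0.011  0.632] a [0.0007 0.0001 0.0017]
[[251.42835181 213.20284482]]
```

View pics/w4.png

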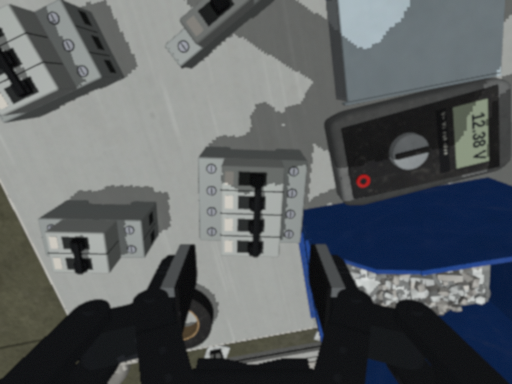

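```bash
python3 - <<'E'
from h import *
f=pickle.load(open("w3.pkl","rb"));g=pickle.load(open("w4.pkl","rb"))
for z in (.03,.04,.05,.06,.08): print(z,ray(f,[(340.5,238),(326,262)],z)[:,:2].round(4).tolist(),ray(g,[(303,211),(304,240)],z)[:,:2].round(4).tolist())
a=np.radians(-13);print(np.array([.549,-.322])+.042*np.array([np.cos(a),np.sin(a)])+np.outer([-.011,.011],[-np.sin(a),np.cos(a)]))
E
```

```text
0.03 [[0.5907, -0.3535], [0.5761, -0.3866]] [[0.5884, -0.3548], [0.5844, -0.3826]]
0.04 [[0.5876, -0.3484], [0.5734, -0.3804]] [[0.5876, -0.3504], [0.5838, -0.3771]]
0.05 [[0.5845, -0.3432], [0.5707, -0.3743]] [[0.5869, -0.3459], [0.5833, -0.3715]]
0.06 [[0.5814, -0.338], [0.568, -0.3682]] [[0.5862, -0.3415], [0.5827, -0.366]]
0.08 [[0.5752, -0.3277], [0.5627, -0.3559]] [[0.5847, -0.3326], [0.5815, -0.3549]]
[[ 0.58744908 -0.34216601]
 [ 0.592398   -0.32072987]]
```

The bin corner is at about (0.588,-0.350) and 40 mm high, so the fingertip clears it. Descending to grip.

Call:
drive_tool(
  increments=[
    {"dx":0.015,"dy":-0.01,"dz":0.32,"ax":0,"ay":0,"az":0},
    {"dx":0.015,"dy":-0.01,"dz":0.5,"ax":0,"ay":0,"az":0},
    {"dx":0.015,"dy":-0.01,"dz":0.63,"ax":0,"ay":0,"az":0},
    {"dx":0.015,"dy":-0.01,"dz":0.63,"ax":0,"ay":0,"az":0},
    {"dx":0.015,"dy":-0.01,"dz":0.63,"ax":0,"ay":0,"az":0},
  ],
)

```text
time: 3.8
eef_pos: [0.55, -0.3201, 0.0672]
orientation: [[0.223, 0.975, 0.001], [0.975, -0.223, -0.001], [-0.0, 0.001, -1.0]]
contact_force: [0.4, -0.4, 0.2]
finger_gap: 0.653
grip_force: 0.0
```

Call:
drive_tool(
  increments=[
    {"dx":0,"dy":0,"dz":0,"ax":0,"ay":0,"az":0},
    {"dx":0,"dy":0,"dz":0,"ax":0,"ay":0,"az":0},
    {"dx":0,"dy":0,"dz":0,"ax":0,"ay":0,"az":0},
    {"dx":0,"dy":0,"dz":0,"ax":0,"ay":0,"az":0},
    {"dx":0,"dy":0,"dz":0,"ax":0,"ay":0,"az":0},
  ],
  jaw=-1,
  squeeze=60,
)

```text
time: 4.3
eef_pos: [0.551, -0.321, 0.0685]
orientation: [[0.224, 0.975, 0.003], [0.975, -0.224, -0.002], [-0.001, 0.004, -1.0]]
contact_force: [-0.8, 1.4, 7.7]
finger_gap: 0.512
grip_force: 62.7
```

Gripped, with the opening at 43.5 mm. Lifting now.

Call:
drive_tool(
  increments=[
    {"dx":0,"dy":0,"dz":-0.15,"ax":0,"ay":0,"az":0},
    {"dx":0,"dy":0,"dz":-0.4,"ax":0,"ay":0,"az":0},
    {"dx":0,"dy":0,"dz":-0.7,"ax":0,"ay":0,"az":0},
    {"dx":0,"dy":0,"dz":-0.9,"ax":0,"ay":0,"az":0},
    {"dx":0,"dy":0,"dz":-0.9,"ax":0,"ay":0,"az":0},
    {"dx":0,"dy":0,"dz":-0.9,"ax":0,"ay":0,"az":0},
  ],
)

```text
time: 4.9
eef_pos: [0.5496, -0.3203, 0.2013]
orientation: [[0.224, 0.975, 0.001], [0.975, -0.224, -0.001], [-0.0, 0.001, -1.0]]
contact_force: [-0.4, 0.9, -4.1]
finger_gap: 0.513
grip_force: 62.3
```

```bash
python3 - <<'E'
from h import *
f=grab("wrist","w5"); inc((.4704,.085,.2),-1.3)
E
```

```text
t 4.95 pos [ 0.5487 -0.3196  0.1996] yaw -12.93 F [-0.6  0.3 -4.5] gap 0.511
 d [ 2.512e+00 -1.112e+00  2.000e-03] a [-0.0013 -0.0007 -0.1292]
```

View pics/w5.png

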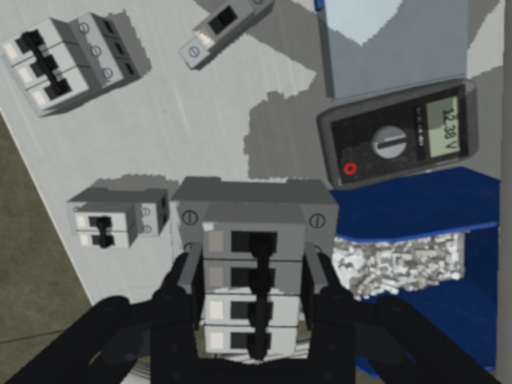

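The four-pole hangs square in the jaws (front from (204,232) to (300,357)) and the others are undisturbed. I'll carry it to the rail and measure its offset in the hand.

Call:
drive_tool(
  increments=[
    {"dx":0.85,"dy":-0.37,"dz":0,"ax":0,"ay":0,"az":-0.13},
    {"dx":0.85,"dy":-0.37,"dz":0,"ax":0,"ay":0,"az":-0.13},
    {"dx":0.85,"dy":-0.37,"dz":0,"ax":0,"ay":0,"az":-0.13},
    {"dx":0.85,"dy":-0.37,"dz":0,"ax":0,"ay":0,"az":-0.13},
  ],
)

```text
time: 5.35
eef_pos: [0.5197, -0.1776, 0.1976]
orientation: [[0.018, 1.0, -0.009], [1.0, -0.018, 0.007], [0.006, -0.009, -1.0]]
contact_force: [-0.8, -0.8, -4.3]
finger_gap: 0.512
grip_force: 62.3
```

```bash
python3 - <<'E'
from h import *
f=pickle.load(open("w5.pkl","rb"))
a=np.radians(-13); ex=np.array([np.cos(a),np.sin(a)]); ey=np.array([-ex[1],ex[0]])
for p in [(252,232),(252,357)]:
    P=ray(f,[p],.199)[0,:2]-np.array([.5487,-.3196]); print(P@ex,P@ey)
inc((.4704,.092,.2),-1.3)
E
```

```text
0.0014163478103978227 0.019044563781111343
0.0014897814359962833 -0.051539975675809875
t 5.35 pos [ 0.5197 -0.1776  0.1976] yaw -1.03 F [-0.8 -0.8 -4.3] gap 0.512
 d [ 1.791e+00 -3.610e-01 -1.000e-03] a [-0.0058 -0.004   0.003 ]
```

Call:
drive_tool(
  increments=[
    {"dx":0.9,"dy":-0.18,"dz":0,"ax":0,"ay":0,"az":0},
    {"dx":0.9,"dy":-0.18,"dz":0,"ax":0,"ay":0,"az":0},
    {"dx":0.9,"dy":-0.18,"dz":0,"ax":0,"ay":0,"az":0},
    {"dx":0.9,"dy":-0.18,"dz":0,"ax":0,"ay":0,"az":0},
  ],
)

```text
time: 5.75
eef_pos: [0.4966, -0.0439, 0.1984]
orientation: [[0.017, 1.0, -0.007], [1.0, -0.017, 0.003], [0.003, -0.007, -1.0]]
contact_force: [-0.4, -0.4, -4.0]
finger_gap: 0.512
grip_force: 62.3
```

Call:
drive_tool(
  increments=[
    {"dx":0.92,"dy":-0.18,"dz":0.2,"ax":0,"ay":0,"az":0},
    {"dx":0.92,"dy":-0.18,"dz":0.4,"ax":0,"ay":0,"az":0},
    {"dx":0.92,"dy":-0.18,"dz":0.6,"ax":0,"ay":0,"az":0},
    {"dx":0.92,"dy":-0.18,"dz":0.6,"ax":0,"ay":0,"az":0},
    {"dx":0.92,"dy":-0.18,"dz":0.6,"ax":0,"ay":0,"az":0},
    {"dx":0.92,"dy":-0.18,"dz":0.6,"ax":0,"ay":0,"az":0},
  ],
)

```text
time: 6.35
eef_pos: [0.4756, 0.0932, 0.1093]
orientation: [[0.023, 1.0, -0.003], [1.0, -0.023, 0.005], [0.005, -0.003, -1.0]]
contact_force: [-0.6, 11.4, 0.3]
finger_gap: 0.51
grip_force: 77.7
```

```bash
python3 - <<'E'
from h import *
f=grab("wrist","w6"); inc((.4695,.0975,.082),-1.3)
g=cv2.cvtColor(f["img"],cv2.COLOR_RGB2GRAY).astype(int)
for v in range(60,170,10):
    u=np.arange(180,340); d=g[v,u+1]-g[v,u-1]; i=np.argsort(-d)[:3]; j=np.argsort(d)[:3]
    print(v,sorted(u[i]),sorted(u[j]))
E
```

```text
t 6.4 pos [0.4755 0.0928 0.1095] yaw -1.36 F [-1.1 10.   0.3] gap 0.511
 d [ 0.029 -0.04   0.183] a [-0.002  -0.003  -0.0007]
60 [np.int64(215), np.int64(216), np.int64(226)] [np.int64(271), np.int64(272), np.int64(273)]
70 [np.int64(215), np.int64(216), np.int64(217)] [np.int64(271), np.int64(272), np.int64(273)]
80 [np.int64(248), np.int64(249), np.int64(250)] [np.int64(240), np.int64(241), np.int64(272)]
90 [np.int64(248), np.int64(249), np.int64(250)] [np.int64(240), np.int64(241), np.int64(272)]
100 [np.int64(216), np.int64(217), np.int64(218)] [np.int64(225), np.int64(271), np.int64(272)]
110 [np.int64(218), np.int64(249), np.int64(250)] [np.int64(240), np.int64(241), np.int64(272)]
120 [np.int64(218), np.int64(249), np.int64(250)] [np.int64(241), np.int64(242), np.int64(272)]
130 [np.int64(218), np.int64(219), np.int64(250)] [np.int64(241), np.int64(271), np.int64(272)]
140 [np.int64(218), np.int64(219), np.int64(220)] [np.int64(185), np.int64(271), np.int64(272)]
150 [np.int64(219), np.int64(249), np.int64(250)] [np.int64(241), np.int64(242), np.int64(271)]
160 [np.int64(220), np.int64(249), np.int64(250)] [np.int64(241), np.int64(242), np.int64(243)]
```

View pics/w6.png

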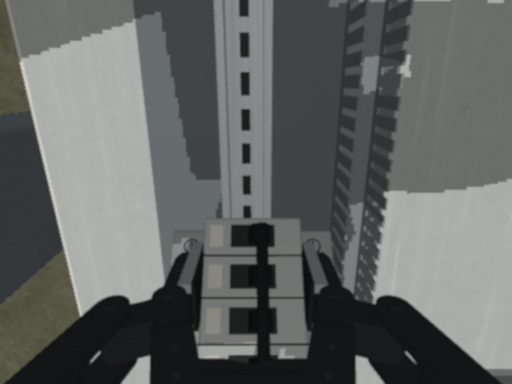

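The diagonal descent was a mistake: the block caught the isolator, and the picture shows its near end raised (front 94 px wide at row 220, 113 px at row 345). I'll raise it straight up and check the tilt.

Call:
drive_tool(
  increments=[
    {"dx":0.05,"dy":0,"dz":-0.15,"ax":0,"ay":0,"az":0},
    {"dx":0.1,"dy":0,"dz":-0.35,"ax":0,"ay":0,"az":0},
    {"dx":0.3,"dy":-0.04,"dz":-0.5,"ax":0,"ay":0,"az":0},
    {"dx":0.4,"dy":-0.04,"dz":-0.5,"ax":0,"ay":0,"az":0},
    {"dx":0.4,"dy":-0.04,"dz":-0.5,"ax":0,"ay":0,"az":0},
    {"dx":0.4,"dy":-0.04,"dz":-0.5,"ax":0,"ay":0,"az":0},
  ],
)

```text
time: 7.0
eef_pos: [0.4703, 0.1497, 0.1839]
orientation: [[0.02, 1.0, -0.003], [1.0, -0.02, -0.002], [-0.002, -0.003, -1.0]]
contact_force: [0.1, -1.1, -4.3]
finger_gap: 0.511
grip_force: 77.3
```

```bash
python3 - <<'E'
from h import *
f=grab("wrist","w7"); s=grab("scene","s7"); inc((.469,.14,.1),-1.3)
from cell import telemetry
p=np.array(telemetry.sense()["eef_pos"]); u,v=proj(s,[p-[0,0,.03]])[0].astype(int); print(u,v)
a=cv2.resize(s["img"][v-60:v+60,u-80:u+80,::-1],(640,480),interpolation=cv2.INTER_CUBIC)
a=np.hstack([a,cv2.resize(f["img"][200:384,190:315,::-1],(160,236))[:,:].copy() if 0 else np.zeros((480,160,3),np.uint8)])
a[:236,640:]=cv2.resize(f["img"][200:384,190:315,::-1],(160,236)); cv2.imwrite("pics/s7z.png",a)
E
```

```text
t 7.1 pos [0.4703 0.1494 0.184 ] yaw -1.24 F [ 0.5  0.4 -3.5] gap 0.515
 d [-0.062 -0.005  0.56 ] a [-0.0023  0.0011  0.0007]
236 153
```

View pics/s7z.png

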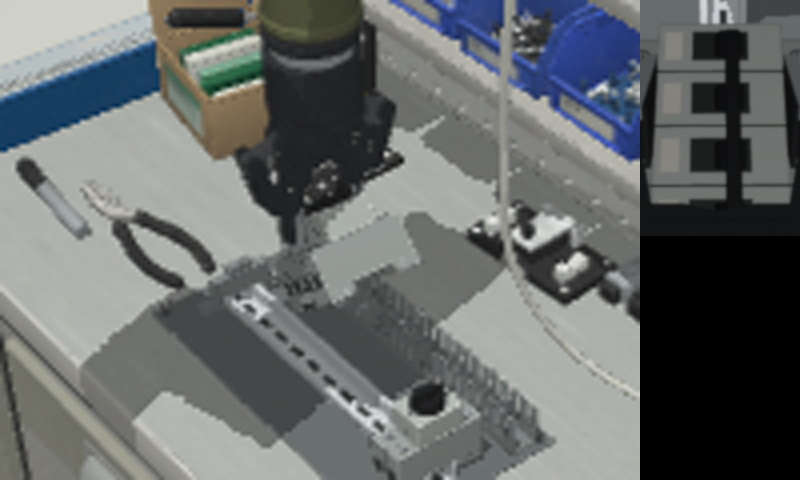

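The breaker is tilted in the hand, with its −y end up. I'll solve for the tilt from the image rows of the front's two end edges (about 219.5 and 344.5).

```bash
python3 - <<'E'
from h import *
f=pickle.load(open("w7.pkl","rb")); g=pickle.load(open("w5.pkl","rb"))
def corner(f,tcp,yaw,th,off,ly,lx,lz=.068):
    # breaker-centre local y offset of pivot = off ; tilt th(deg): -y end up
    t=np.radians(th); y=ly-off; z=lz-.068
    Y=y*np.cos(t)+z*np.sin(t); Z=-y*np.sin(t)+z*np.cos(t)
    a=np.radians(yaw); return proj(f,[tcp+np.array([lx*np.cos(a)-Y*np.sin(a),lx*np.sin(a)+Y*np.cos(a),Z])])[0]
T=np.array([.4703,.1494,.184]); U=np.array([.5487,-.3196,.1996])
for off in (.0165,):
    print("w5",[corner(g,U,-12.9,0,off,y,x).round() for y in(.036,-.036) for x in(-.0225,.0225)])
    for th in (10,15,20,25,30): print(th,[corner(f,T,-1.24,th,off,y,x).round() for y in(.036,-.036) for x in(-.0225,.0225)])
gr=cv2.cvtColor(f["img"],cv2.COLOR_RGB2GRAY)
print(gr[205:375:2,285].tolist())
E
```

```text
w5 [array([197., 232.]), array([300., 232.]), array([205., 359.]), array([293., 359.])]
10 [array([201., 232.]), array([303., 232.]), array([204., 378.]), array([299., 378.])]
15 [array([201., 231.]), array([302., 231.]), array([203., 385.]), array([300., 385.])]
20 [array([202., 230.]), array([302., 231.]), array([201., 391.]), array([302., 392.])]
25 [array([203., 230.]), array([301., 230.]), array([200., 397.]), array([303., 398.])]
30 [array([203., 230.]), array([301., 231.]), array([198., 402.]), array([305., 403.])]
[67, 67, 67, 67, 67, 88, 103, 103, 110, 111, 111, 111, 110, 111, 111, 111, 111, 111, 111, 111, 112, 112, 111, 112, 106, 65, 103, 112, 112, 113, 112, 113, 112, 113, 113, 112, 113, 112, 113, 112, 113, 113, 114, 113, 113, 112, 69, 103, 115, 113, 114, 113, 113, 113, 114, 114, 114, 114, 114, 114, 115, 115, 115, 115, 115, 115, 115, 115, 114, 77, 83, 115, 114, 115, 115, 116, 104, 41, 19, 20, 20, 21, 18, 19, 20]
```

```bash
python3 - <<'E'
from h import *
from scipy.optimize import least_squares
def rows(f,tcp,yaw,th,off,dz):
    t=np.radians(th); a=np.radians(yaw); o=[]
    for ly in (.036,.018,0,-.018):
        y=ly-off; Y=y*np.cos(t); Z=-y*np.sin(t)+dz
        o.append(proj(f,[tcp+np.array([-Y*np.sin(a),Y*np.cos(a),Z])])[0,1])
    return np.array(o)
f=pickle.load(open("w7.pkl","rb"))
obs=np.array([218,255,297,343.5])
for dz in (-.004,0,.004,.008):
    q=least_squares(lambda p:rows(f,np.array([.4703,.1494,.184]),-1.24,p[0],p[1]/1000,dz)-obs,[20,12]); print(dz,q.x,q.fun.round(1))
g=pickle.load(open("w5.pkl","rb")); gr=cv2.cvtColor(g["img"],cv2.COLOR_RGB2GRAY); print(gr[222:365,285].tolist())
E
```

```text
-0.004 [38.77368623 12.36494599] [ 1.3  1.6  0.1 -2.4]
0 [40.23110369  9.97901041] [ 0.2  1.   0.2 -1.2]
0.004 [44.17415124  7.47583595] [-0.1  0.3 -0.1 -0.1]
0.008 [48.30104845  4.91927615] [ 0.1 -0.1 -0.5  0.5]
[90, 98, 106, 111, 111, 111, 113, 112, 112, 112, 112, 112, 112, 113, 113, 112, 112, 112, 112, 112, 113, 112, 111, 112, 113, 112, 112, 112, 112, 112, 112, 113, 113, 112, 112, 113, 110, 99, 70, 71, 100, 112, 112, 112, 112, 113, 113, 113, 112, 111, 113, 113, 112, 112, 113, 112, 112, 113, 112, 112, 112, 113, 112, 112, 113, 112, 113, 113, 113, 113, 112, 106, 88, 100, 143, 171, 179, 179, 180, 179, 179, 179, 179, 179, 179, 179, 179, 179, 179, 179, 178, 177, 178, 178, 178, 178, 178, 178, 178, 178, 178, 178, 176, 156, 114, 120, 161, 178, 179, 179, 177, 178, 179, 178, 178, 178, 177, 178, 178, 178, 178, 178, 179, 178, 178, 178, 178, 178, 178, 178, 176, 175, 174, 170, 150, 104, 50, 22, 20, 21, 22, 20, 21]
```

```bash
python3 - <<'E'
from h import *
from scipy.optimize import least_squares
def rows(f,tcp,yaw,th,off,dz):
    t=np.radians(th); a=np.radians(yaw); o=[]
    for ly in (.036,.018,0,-.018):
        y=ly-off; Y=y*np.cos(t)+dz*np.sin(t); Z=-y*np.sin(t)+dz*np.cos(t)
        o.append(proj(f,[tcp+np.array([-Y*np.sin(a),Y*np.cos(a),Z])])[0,1])
    return np.array(o)
g=pickle.load(open("w5.pkl","rb"));f=pickle.load(open("w7.pkl","rb"))
for dz in (-.004,-.002,0,.002,.004):
    q=least_squares(lambda p:rows(g,np.array([.5487,-.3196,.1996]),-12.9,p[0],p[1]/1000,dz)-[224,260.5,294.5,326.5],[0,12])
    k=least_squares(lambda p:rows(f,np.array([.4703,.1494,.184]),-1.24,p[0],p[1]/1000,dz)-[217.5,255,297,343.5],[30,12])
    print(dz,q.x.round(2),q.fun.round(1),k.x.round(2),k.fun.round(1))
s=pickle.load(open("s7.pkl","rb"))
# predicted +-y side-face corners in the s7z crop for tilts (bottom ends and shoulder)
for th in (20,30,40):
    t=np.radians(th); o=[]
    for ly,lz,lx in ((-.036,0,-.0425),(-.036,0,.0425),(.036,0,-.0425),(.036,0,.0425),(-.036,.044,.0425),(-.036,.044,-.0425)):
        y=ly-.0135;z=lz-.068; Y=y*np.cos(t)+z*np.sin(t);Z=-y*np.sin(t)+z*np.cos(t)
        o.append(((proj(s,[np.array([.4703,.1494,.184])+[lx,Y,Z]])[0]-[156,93])*4).round().tolist())
    print(th,o)
E
```

```text
-0.004 [ 3.96 15.09] [ 0.1 -0.1 -0.   0. ] [37.28  9.92] [ 1.8  1.7  0.  -2.9]
-0.002 [ 2.64 14.1 ] [-0.  -0.   0.1 -0. ] [37.95  9.94] [ 1.1  1.3  0.1 -2.1]
0 [ 1.34 13.  ] [-0.2  0.1  0.2 -0.1] [39.15  9.97] [ 0.5  0.9  0.2 -1.3]
0.002 [ 0.04 11.77] [-0.3  0.2  0.3 -0.2] [41.43 10.09] [ 0.   0.5  0.1 -0.5]
0.004 [-1.27 10.41] [-0.4  0.3  0.4 -0.3] [44.73 10.41] [-0.   0.  -0.2  0.2]
20 [[331.0, 326.0], [417.0, 281.0], [281.0, 306.0], [365.0, 263.0], [404.0, 231.0], [317.0, 275.0]]
30 [[336.0, 318.0], [422.0, 273.0], [290.0, 313.0], [375.0, 270.0], [404.0, 221.0], [316.0, 265.0]]
40 [[339.0, 307.0], [426.0, 262.0], [299.0, 317.0], [384.0, 273.0], [403.0, 211.0], [315.0, 255.0]]
```

The tilt solves to about 38°, and the scene view agrees. I'll tilt the tool by the same amount to level the breaker, set it down mid-rail, and regrip it upright and centred.

Call:
drive_tool(
  increments=[
    {"dx":0,"dy":0,"dz":0,"ax":0,"ay":0.42,"az":0},
    {"dx":0,"dy":0,"dz":0,"ax":0,"ay":0.42,"az":0},
    {"dx":0,"dy":0,"dz":0,"ax":0,"ay":0.42,"az":0},
    {"dx":0,"dy":0,"dz":0,"ax":0,"ay":0.42,"az":0},
    {"dx":0,"dy":0,"dz":0,"ax":0,"ay":0.42,"az":0},
    {"dx":0,"dy":0,"dz":0,"ax":0,"ay":0.42,"az":0},
    {"dx":0,"dy":0,"dz":0,"ax":0,"ay":0.42,"az":0},
  ],
)

```text
time: 7.8
eef_pos: [0.4712, 0.1493, 0.1848]
orientation: [[0.019, 1.0, 0.013], [0.791, -0.023, 0.611], [0.611, -0.002, -0.791]]
contact_force: [0.0, 0.6, -4.2]
finger_gap: 0.517
grip_force: 77.3
```

```bash
cat >> h.py <<'E'
def lin(pos):
    from cell import telemetry
    s=telemetry.sense(); R=np.array(s["orientation"]); print("pos",np.round(s["eef_pos"],4),"F",np.round(s["contact_force"],1),"d",(R.T@(np.array(pos)-s["eef_pos"])/.15).round(3)); return s
E
python3 - <<'E'
from h import *
f=grab("wrist","w8"); s=grab("scene","s8"); q=lin((.469,.152,.085)); print(np.round(q["orientation"],3),q["joints"])
# lower side-face silhouette check: predicted crop corners for a level breaker vs +-6deg
for th in (-6,0,6):
    t=np.radians(th); print(th,[proj(s,[np.array(q["eef_pos"])+[x,(ly-.012)*np.cos(t)+(lz-.068)*np.sin(t),-(ly-.012)*np.sin(t)+(lz-.068)*np.cos(t)]])[0].round(1).tolist() for ly,lz,x in((-.036,0,-.0425),(.036,0,-.0425),(-.036,0,.0425))])
u,v=proj(s,[np.array(q["eef_pos"])-[0,0,.03]])[0].astype(int); print(u,v)
cv2.imwrite("pics/s8z.png",cv2.resize(s["img"][v-40:v+50,u-60:u+60,::-1],(800,600),interpolation=cv2.INTER_CUBIC))
E
```

```text
pos [0.4713 0.1505 0.1858] F [-0.4  0.2 -4.2] d [-0.403 -0.016  0.537]
[[ 0.016  1.     0.013]
 [ 0.791 -0.021  0.611]
 [ 0.612  0.    -0.791]] [-0.2276591   0.32395973  1.90277097  0.70501827  1.17749502 -0.57462294]
-6 [[233.5, 175.2], [220.2, 162.1], [254.6, 164.2]]
0 [[234.8, 175.2], [221.6, 163.9], [256.0, 164.3]]
6 [[236.0, 175.1], [222.9, 165.5], [257.3, 164.0]]
236 153
```

View pics/s8z.png

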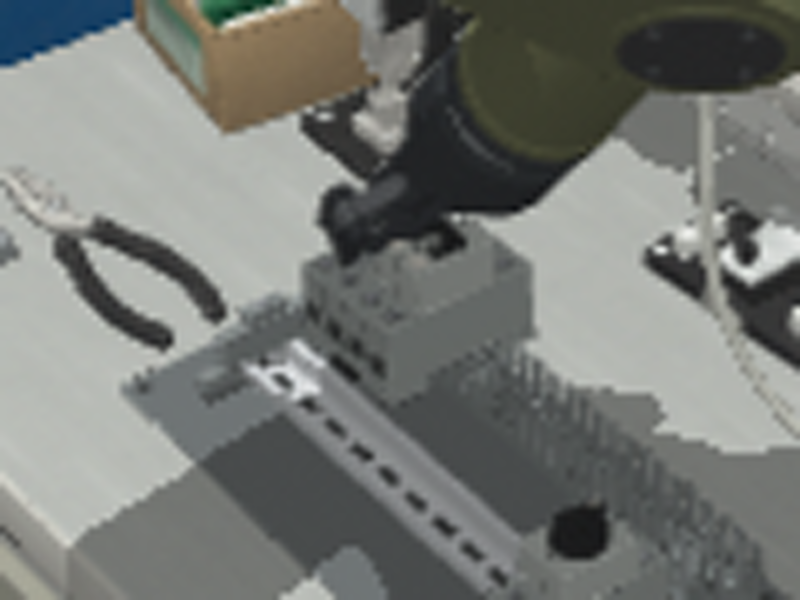

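The breaker is now level, its lower front corner at about (390,400) in the crop matching the prediction, with the rail free below it. Lowering it onto the rail.

Call:
drive_tool(
  increments=[
    {"dx":-0.13,"dy":-0.005,"dz":0.18,"ax":0,"ay":0,"az":0},
    {"dx":-0.27,"dy":-0.005,"dz":0.36,"ax":0,"ay":0,"az":0},
    {"dx":-0.37,"dy":-0.005,"dz":0.49,"ax":0,"ay":0,"az":0},
    {"dx":-0.4,"dy":-0.005,"dz":0.535,"ax":0,"ay":0,"az":0},
    {"dx":-0.41,"dy":-0.005,"dz":0.545,"ax":0,"ay":0,"az":0},
    {"dx":-0.42,"dy":-0.005,"dz":0.56,"ax":0,"ay":0,"az":0},
    {"dx":-0.43,"dy":-0.005,"dz":0.572,"ax":0,"ay":0,"az":0},
    {"dx":-0.43,"dy":-0.005,"dz":0.572,"ax":0,"ay":0,"az":0},
  ],
)

```text
time: 8.7
eef_pos: [0.4711, 0.1521, 0.0791]
orientation: [[0.016, 1.0, 0.014], [0.79, -0.021, 0.612], [0.613, 0.002, -0.79]]
contact_force: [0.4, 0.2, -3.1]
finger_gap: 0.508
grip_force: 77.2
```

```bash
python3 - <<'E'
from h import *
lin((.4705,.152,.078))
E
```

```text
pos [0.4711 0.1521 0.0791] F [ 0.4  0.2 -3.1] d [-0.005 -0.004  0.005]
```

Call:
drive_tool(
  increments=[
    {"dx":-0.004,"dy":0,"dz":0.006,"ax":0,"ay":0,"az":0},
    {"dx":-0.008,"dy":0,"dz":0.011,"ax":0,"ay":0,"az":0},
    {"dx":-0.012,"dy":0,"dz":0.016,"ax":0,"ay":0,"az":0},
    {"dx":-0.012,"dy":0,"dz":0.016,"ax":0,"ay":0,"az":0},
  ],
  squeeze=20,
)

```text
time: 9.1
eef_pos: [0.4706, 0.1521, 0.0754]
orientation: [[0.017, 1.0, 0.013], [0.79, -0.022, 0.613], [0.613, -0.0, -0.79]]
contact_force: [0.3, -0.1, -2.7]
finger_gap: 0.514
grip_force: 77.2
```

Call:
drive_tool(
  increments=[
    {"dx":-0.006,"dy":0,"dz":0.008,"ax":0,"ay":0,"az":0},
    {"dx":-0.012,"dy":0,"dz":0.016,"ax":0,"ay":0,"az":0},
    {"dx":-0.016,"dy":0,"dz":0.021,"ax":0,"ay":0,"az":0},
    {"dx":-0.016,"dy":0,"dz":0.021,"ax":0,"ay":0,"az":0},
  ],
)

```text
time: 9.5
eef_pos: [0.4706, 0.1522, 0.0746]
orientation: [[0.015, 1.0, 0.014], [0.788, -0.021, 0.616], [0.616, 0.002, -0.788]]
contact_force: [-6.5, -14.4, 25.6]
finger_gap: 0.513
grip_force: 81.6
```

Call:
drive_tool(
  increments=[
    {"dx":0.012,"dy":0,"dz":-0.014,"ax":0,"ay":0,"az":0},
    {"dx":0.012,"dy":0,"dz":-0.014,"ax":0,"ay":0,"az":0},
    {"dx":0.012,"dy":0,"dz":-0.014,"ax":0,"ay":0,"az":0},
  ],
)

```text
time: 9.8
eef_pos: [0.4711, 0.1521, 0.0748]
orientation: [[0.016, 1.0, 0.014], [0.79, -0.022, 0.613], [0.613, 0.001, -0.79]]
contact_force: [-1.7, -7.0, 8.4]
finger_gap: 0.512
grip_force: 78.9
```

Call:
drive_tool(
  increments=[
    {"dx":0,"dy":0,"dz":0,"ax":0,"ay":0,"az":0},
    {"dx":0,"dy":0,"dz":0,"ax":0,"ay":0,"az":0},
    {"dx":0,"dy":0,"dz":0,"ax":0,"ay":0,"az":0},
    {"dx":0,"dy":0,"dz":0,"ax":0,"ay":0,"az":0},
  ],
  jaw=0.3,
)

```text
time: 10.2
eef_pos: [0.4705, 0.1526, 0.0741]
orientation: [[0.017, 1.0, 0.012], [0.79, -0.021, 0.613], [0.613, -0.001, -0.79]]
contact_force: [-0.3, 0.3, 0.4]
finger_gap: 0.65
grip_force: 0.0
```

```bash
python3 - <<'E'
from h import *
lin((.4705,.152,.16))
E
```

```text
pos [0.4705 0.1526 0.0741] F [-0.3  0.3  0.4] d [ 0.348  0.    -0.455]
```

Call:
drive_tool(
  increments=[
    {"dx":0.12,"dy":0,"dz":-0.152,"ax":0,"ay":0,"az":0},
    {"dx":0.24,"dy":0,"dz":-0.303,"ax":0,"ay":0,"az":0},
    {"dx":0.37,"dy":0,"dz":-0.48,"ax":0,"ay":0,"az":0},
    {"dx":0.37,"dy":0,"dz":-0.48,"ax":0,"ay":0,"az":0},
  ],
)

```text
time: 10.6
eef_pos: [0.4726, 0.1521, 0.1685]
orientation: [[0.013, 1.0, 0.018], [0.79, -0.021, 0.612], [0.613, 0.007, -0.79]]
contact_force: [0.5, -0.0, -0.7]
finger_gap: 0.646
grip_force: 0.0
```

Call:
drive_tool(
  increments=[
    {"dx":0,"dy":0,"dz":0,"ax":0,"ay":-0.42,"az":0},
    {"dx":0,"dy":0,"dz":0,"ax":0,"ay":-0.42,"az":0},
    {"dx":0,"dy":0,"dz":0,"ax":0,"ay":-0.42,"az":0},
    {"dx":0,"dy":0,"dz":0,"ax":0,"ay":-0.42,"az":0},
    {"dx":0,"dy":0,"dz":0,"ax":0,"ay":-0.42,"az":0},
    {"dx":0,"dy":0,"dz":0,"ax":0,"ay":-0.42,"az":0},
  ],
)

```text
time: 11.2
eef_pos: [0.4701, 0.1543, 0.1647]
orientation: [[0.016, 1.0, -0.001], [1.0, -0.016, -0.0], [-0.0, -0.001, -1.0]]
contact_force: [-0.0, 0.7, 0.0]
finger_gap: 0.655
grip_force: 0.0
```

```bash
python3 - <<'E'
from h import *
f=grab("wrist","w9"); inc((.4705,.14,.16),-1.3)
g=cv2.cvtColor(f["img"],cv2.COLOR_RGB2GRAY)
# predicted pixels: level seated breaker centred y=.14
for y in(.036,.018,0,-.018,-.036): print(y,proj(f,[(.4705+x,.14+y,.078) for x in(-.0225,.0225)]).round(0).tolist())
print("sh",proj(f,[(.4705+x,.14+y,.054) for x in(-.0425,.0425) for y in (.036,-.036)]).round().tolist())
for u in (225,275,285): print(u,g[130:300:2,u].tolist())
for v in (180,200,220,240): print(v,g[v,180:330:2].tolist())
E
```

```text
t 11.25 pos [0.4698 0.1535 0.1644] yaw -1.01 F [-0.2  0.4  0.3] gap 0.651
 d [-0.09   0.006  0.029] a [-0.0011 -0.0005  0.0032]
0.036 [[219.0, 174.0], [285.0, 173.0]]
0.018 [[221.0, 199.0], [285.0, 198.0]]
0 [[222.0, 222.0], [284.0, 221.0]]
-0.018 [[223.0, 244.0], [284.0, 243.0]]
-0.036 [[224.0, 265.0], [283.0, 265.0]]
sh [[196.0, 166.0], [202.0, 250.0], [309.0, 164.0], [305.0, 249.0]]
225 [67, 67, 67, 66, 67, 66, 66, 67, 67, 67, 66, 67, 68, 71, 70, 72, 72, 71, 74, 82, 81, 83, 83, 100, 108, 109, 116, 117, 116, 116, 116, 115, 113, 109, 106, 77, 102, 108, 111, 112, 111, 110, 110, 110, 109, 107, 101, 79, 106, 107, 108, 108, 107, 132, 174, 173, 173, 166, 129, 170, 170, 168, 166, 164, 161, 159, 158, 156, 124, 102, 101, 102, 101, 102, 102, 99, 84, 65, 64, 63, 65, 71, 71, 72, 71]
275 [102, 100, 100, 100, 98, 96, 95, 94, 94, 92, 92, 89, 89, 83, 71, 70, 71, 71, 75, 82, 82, 83, 84, 100, 108, 108, 108, 108, 108, 108, 108, 108, 106, 108, 106, 80, 104, 108, 107, 107, 108, 107, 108, 108, 108, 107, 98, 79, 108, 108, 108, 108, 110, 160, 173, 172, 173, 167, 131, 171, 172, 173, 172, 172, 171, 172, 172
[... 1078 characters left out ...]
128, 104, 103, 103, 103, 103, 105, 103, 104, 99, 92, 93, 94, 82, 79, 81, 77, 83, 72, 92, 95, 105, 108, 110, 109, 108, 108, 108, 108, 103, 101, 102, 102, 102, 101, 88, 42, 23, 15, 15, 27, 74, 100, 107, 107, 108, 108, 108, 108, 108, 108, 98, 91, 84, 108, 139, 117, 143, 117, 147, 150, 147, 118, 90, 102, 102, 102, 102, 104, 92, 61, 61, 68, 97]
240 [166, 161, 121, 103, 104, 103, 103, 103, 103, 103, 104, 127, 153, 153, 150, 117, 140, 119, 139, 113, 145, 146, 161, 182, 188, 140, 126, 124, 114, 110, 79, 50, 50, 50, 50, 50, 32, 14, 15, 14, 13, 14, 25, 76, 158, 173, 172, 172, 172, 171, 172, 167, 117, 93, 73, 107, 128, 135, 125, 133, 150, 149, 138, 107, 102, 102, 102, 103, 103, 102, 77, 71, 70, 64, 62]
```

The four-pole is level and seated with its centre at y≈0.139, since the pole-line rows match the prediction. I'll regrip it centred.

Call:
drive_tool(
  increments=[
    {"dx":-0.096,"dy":0.005,"dz":0.1,"ax":0,"ay":0,"az":0.003},
    {"dx":-0.096,"dy":0.005,"dz":0.35,"ax":0,"ay":0,"az":0.003},
    {"dx":-0.096,"dy":0.005,"dz":0.563,"ax":0,"ay":0,"az":0.003},
    {"dx":-0.096,"dy":0.005,"dz":0.563,"ax":0,"ay":0,"az":0.003},
    {"dx":-0.096,"dy":0.005,"dz":0.563,"ax":0,"ay":0,"az":0.003},
  ],
)

```text
time: 11.75
eef_pos: [0.4703, 0.1367, 0.0802]
orientation: [[0.028, 1.0, -0.003], [1.0, -0.028, 0.0], [0.0, -0.003, -1.0]]
contact_force: [0.9, -0.1, -0.7]
finger_gap: 0.646
grip_force: 0.0
```

Call:
drive_tool(
  increments=[
    {"dx":0,"dy":0,"dz":0,"ax":0,"ay":0,"az":0},
    {"dx":0,"dy":0,"dz":0,"ax":0,"ay":0,"az":0},
    {"dx":0,"dy":0,"dz":0,"ax":0,"ay":0,"az":0},
    {"dx":0,"dy":0,"dz":0,"ax":0,"ay":0,"az":0},
  ],
  jaw=-1,
  squeeze=70,
)

```text
time: 12.15
eef_pos: [0.4719, 0.1376, 0.082]
orientation: [[0.026, 1.0, 0.003], [1.0, -0.026, 0.0], [0.0, 0.003, -1.0]]
contact_force: [-1.5, -1.4, 5.7]
finger_gap: 0.504
grip_force: 72.5
```

Call:
drive_tool(
  increments=[
    {"dx":0,"dy":0,"dz":-0.08,"ax":0,"ay":0,"az":0},
    {"dx":0,"dy":0,"dz":-0.17,"ax":0,"ay":0,"az":0},
    {"dx":0,"dy":0,"dz":-0.17,"ax":0,"ay":0,"az":0},
    {"dx":-0.15,"dy":-0.01,"dz":-0.17,"ax":0,"ay":0,"az":0},
    {"dx":-0.3,"dy":-0.01,"dz":-0.17,"ax":0,"ay":0,"az":0},
    {"dx":-0.39,"dy":-0.01,"dz":-0.17,"ax":0,"ay":0,"az":0},
    {"dx":-0.39,"dy":-0.01,"dz":-0.17,"ax":0,"ay":0,"az":0},
    {"dx":-0.39,"dy":-0.01,"dz":-0.17,"ax":0,"ay":0,"az":0},
  ],
)

```text
time: 12.95
eef_pos: [0.468, 0.0793, 0.106]
orientation: [[0.028, 1.0, -0.0], [1.0, -0.028, 0.001], [0.001, -0.0, -1.0]]
contact_force: [-0.3, -0.1, -3.5]
finger_gap: 0.505
grip_force: 72.2
```

```bash
python3 - <<'E'
from h import *
inc((.4690,.081,.08),-1.3)
f=grab("wrist","w10"); g=cv2.cvtColor(f["img"],cv2.COLOR_RGB2GRAY)
print(g[200:370,285].tolist())
p=(.469,.081)
E
```

```text
t 12.95 pos [0.468  0.0793 0.106 ] yaw -1.58 F [-0.3 -0.1 -3.5] gap 0.505
 d [0.011 0.006 0.173] a [-0.0002 -0.0004 -0.0031]
[115, 115, 114, 114, 113, 115, 115, 115, 115, 114, 114, 113, 115, 115, 114, 114, 114, 114, 114, 114, 114, 114, 114, 114, 114, 114, 114, 113, 103, 78, 67, 91, 109, 115, 114, 113, 114, 114, 115, 114, 115, 114, 114, 113, 114, 114, 114, 114, 114, 114, 115, 115, 114, 114, 114, 115, 114, 115, 114, 114, 114, 115, 115, 112, 99, 75, 77, 103, 114, 114, 115, 114, 114, 113, 114, 114, 114, 115, 115, 114, 114, 114, 114, 114, 114, 113, 114, 114, 114, 113, 116, 131, 153, 162, 164, 169, 174, 158, 117, 121, 164, 181, 181, 181, 180, 180, 181, 180, 181, 180, 181, 181, 181, 180, 180, 180, 179, 180, 180, 181, 180, 180, 179, 180, 180, 179, 174, 171, 176, 180, 180, 179, 163, 134, 116, 113, 115, 115, 113, 106, 86, 85, 125, 162, 176, 179, 181, 180, 181, 181, 182, 180, 180, 178, 175, 171, 168, 150, 109, 57, 24, 23, 20, 22, 22, 22, 24, 22, 20, 20]
```

Call:
drive_tool(
  increments=[
    {"dx":0.003,"dy":0.006,"dz":0.08,"ax":0,"ay":0,"az":-0.003},
    {"dx":0.003,"dy":0.006,"dz":0.13,"ax":0,"ay":0,"az":-0.003},
    {"dx":0.003,"dy":0.006,"dz":0.155,"ax":0,"ay":0,"az":-0.003},
    {"dx":0.003,"dy":0.006,"dz":0.172,"ax":0,"ay":0,"az":-0.003},
    {"dx":0.003,"dy":0.006,"dz":0.172,"ax":0,"ay":0,"az":-0.003},
  ],
)

```text
time: 13.5
eef_pos: [0.4695, 0.0802, 0.082]
orientation: [[0.021, 1.0, 0.002], [1.0, -0.021, 0.0], [0.001, 0.002, -1.0]]
contact_force: [-1.9, 0.2, 11.3]
finger_gap: 0.506
grip_force: 73.9
```

Seated at the same height as before. Releasing and moving to the three-pole.

Call:
drive_tool(
  increments=[
    {"dx":0,"dy":0,"dz":-0.005,"ax":0,"ay":0,"az":0},
    {"dx":0,"dy":0,"dz":-0.005,"ax":0,"ay":0,"az":0},
    {"dx":0,"dy":0,"dz":-0.005,"ax":0,"ay":0,"az":0},
    {"dx":0,"dy":0,"dz":-0.25,"ax":0,"ay":0,"az":0},
    {"dx":0,"dy":0,"dz":-0.5,"ax":0,"ay":0,"az":0},
    {"dx":0,"dy":0,"dz":-0.65,"ax":0,"ay":0,"az":0},
    {"dx":0,"dy":0,"dz":-0.65,"ax":0,"ay":0,"az":0},
  ],
  jaw=0.3,
)

```text
time: 14.2
eef_pos: [0.4715, 0.0799, 0.1811]
orientation: [[0.021, 1.0, 0.007], [1.0, -0.021, 0.001], [0.001, 0.007, -1.0]]
contact_force: [0.7, -0.4, -0.7]
finger_gap: 0.651
grip_force: 0.0
```

Call:
drive_tool(
  increments=[
    {"dx":-0.9,"dy":-0.17,"dz":0,"ax":0,"ay":0,"az":0},
    {"dx":-0.9,"dy":-0.17,"dz":0,"ax":0,"ay":0,"az":0},
    {"dx":-0.9,"dy":-0.17,"dz":0,"ax":0,"ay":0,"az":0},
    {"dx":-0.9,"dy":-0.17,"dz":0,"ax":0,"ay":0,"az":0},
  ],
)

```text
time: 14.6
eef_pos: [0.4388, -0.0581, 0.1767]
orientation: [[0.026, 1.0, -0.003], [1.0, -0.026, -0.001], [-0.001, -0.003, -1.0]]
contact_force: [0.2, -0.0, -0.1]
finger_gap: 0.654
grip_force: 0.0
```

Call:
drive_tool(
  increments=[
    {"dx":-0.9,"dy":-0.12,"dz":0.08,"ax":0,"ay":0,"az":-0.115},
    {"dx":-0.9,"dy":-0.12,"dz":0.08,"ax":0,"ay":0,"az":-0.115},
    {"dx":-0.9,"dy":-0.12,"dz":0.08,"ax":0,"ay":0,"az":-0.115},
    {"dx":-0.9,"dy":-0.12,"dz":0.08,"ax":0,"ay":0,"az":-0.115},
    {"dx":-0.9,"dy":-0.12,"dz":0.08,"ax":0,"ay":0,"az":-0.115},
  ],
)

```text
time: 15.1
eef_pos: [0.4191, -0.1893, 0.1648]
orientation: [[-0.156, 0.988, -0.002], [0.988, 0.156, 0.002], [0.002, -0.002, -1.0]]
contact_force: [-0.2, 0.0, -0.6]
finger_gap: 0.65
grip_force: 0.0
```

```bash
cat >> h.py <<'E'
def blob(f,c,w,z=.068,yaw=0,show=True):
    """bright front-top around the expected centre: pole edges from a straightened metric patch on plane z"""
    a=np.radians(yaw); ex=np.array([np.cos(a),np.sin(a),0]); ey=np.array([-ex[1],ex[0],0]); S=2000
    hx,hy=.05,w/2+.02
    W=np.array([np.array([*c,z])+x*ex+y*ey for x,y in((-hx,hy),(hx,hy),(hx,-hy),(-hx,-hy))])
    n,m=int(2*hx*S),int(2*hy*S)
    M=cv2.getPerspectiveTransform(proj(f,W).astype(np.float32),np.float32([[0,0],[n,0],[n,m],[0,m]]))
    return cv2.warpPerspective(f["img"],M,(n,m))
E
python3 - <<'E'
from h import *
f=grab("wrist","w11"); inc((.4194,-.1953,.068),9)
g=cv2.cvtColor(blob(f,(.4194,-.1953),.054,yaw=9),cv2.COLOR_RGB2GRAY).astype(int)  # 2 px/mm; centre col 100,row 94
print(g.shape)
for c in (70,75,125,135,140): print("col",c,g[::2,c].tolist())
for r in (60,94,128): print("row",r,g[r,::2].tolist())
E
```

```text
t 15.15 pos [ 0.4191 -0.1884  0.165 ] yaw 9.06 F [ 0.5  0.3 -0.6] gap 0.651
 d [-0.047 -0.004  0.646] a [-0.001  -0.0014  0.0007]
(188, 200)
col 70 [145, 145, 143, 139, 116, 92, 88, 84, 72, 62, 59, 60, 60, 59, 62, 67, 69, 70, 69, 70, 78, 109, 141, 153, 156, 166, 176, 177, 177, 177, 177, 176, 176, 176, 174, 164, 154, 150, 135, 118, 141, 152, 155, 163, 173, 176, 176, 176, 176, 176, 176, 176, 173, 164, 154, 149, 134, 116, 130, 148, 150, 157, 170, 174, 175, 176, 176, 176, 175, 175, 174, 166, 154, 147, 142, 142, 144, 145, 144, 144, 144, 144, 144, 144, 144, 143, 143, 143, 143, 144, 144, 144, 145, 144]
col 75 [145, 145, 145, 137, 120, 98, 89, 88, 76, 63, 60, 61, 60, 61, 62, 67, 69, 69, 69, 70, 76, 99, 120, 125, 119, 112, 112, 129, 143, 145, 138, 127, 124, 121, 113, 103, 107, 125, 123, 107, 128, 135, 130, 136, 150, 153, 154, 154, 154, 152, 152, 153, 153, 152, 151, 149, 133, 115, 131, 148, 150, 152, 153, 154, 153, 154, 154, 154, 154, 154, 154, 152, 150, 146, 141, 141, 143, 144, 144, 144, 144, 144, 144, 144, 144, 143, 143, 142, 143, 143, 143, 143, 144, 143]
col 125 [89, 87, 87, 87, 87, 88, 88,
[... 1995 characters left out ...]
 11, 11, 16, 42, 102, 141, 150, 149, 149, 149, 148, 149, 149, 147, 146, 138, 114, 88, 79, 79, 81, 101, 122, 129, 128, 129, 129, 129, 128, 128, 128, 124, 113, 123, 138, 140, 141, 142, 142, 142, 141, 142, 141, 142]
row 128 [145, 145, 145, 144, 145, 145, 144, 144, 144, 144, 144, 142, 140, 138, 137, 137, 137, 138, 138, 138, 138, 138, 137, 138, 137, 137, 139, 138, 138, 145, 155, 169, 176, 175, 176, 175, 170, 158, 150, 143, 110, 56, 36, 35, 34, 36, 35, 34, 28, 17, 9, 10, 15, 20, 21, 19, 17, 14, 17, 36, 93, 138, 149, 149, 148, 148, 149, 149, 148, 148, 148, 145, 132, 127, 138, 142, 142, 141, 141, 140, 140, 139, 140, 139, 140, 141, 142, 141, 140, 141, 142, 142, 142, 141, 141, 140, 140, 140, 140, 141]
```

The three-pole front is where expected, within 1 mm, at yaw 9–9.5°. Gripping it centred.

Call:
drive_tool(
  increments=[
    {"dx":-0.051,"dy":-0.004,"dz":0.2,"ax":0,"ay":0,"az":-0.005},
    {"dx":-0.051,"dy":-0.004,"dz":0.45,"ax":0,"ay":0,"az":-0.005},
    {"dx":-0.051,"dy":-0.004,"dz":0.637,"ax":0,"ay":0,"az":-0.005},
    {"dx":-0.051,"dy":-0.004,"dz":0.637,"ax":0,"ay":0,"az":-0.005},
    {"dx":-0.051,"dy":-0.004,"dz":0.637,"ax":0,"ay":0,"az":-0.005},
  ],
)

```text
time: 15.65
eef_pos: [0.4203, -0.1954, 0.0703]
orientation: [[-0.168, 0.986, -0.002], [0.986, 0.168, 0.001], [0.001, -0.001, -1.0]]
contact_force: [0.4, -0.3, 0.1]
finger_gap: 0.651
grip_force: 0.0
```

Call:
drive_tool(
  increments=[
    {"dx":0,"dy":0,"dz":0,"ax":0,"ay":0,"az":0},
    {"dx":0,"dy":0,"dz":0,"ax":0,"ay":0,"az":0},
    {"dx":0,"dy":0,"dz":0,"ax":0,"ay":0,"az":0},
    {"dx":0,"dy":0,"dz":0,"ax":0,"ay":0,"az":0},
  ],
  jaw=-1,
  squeeze=70,
)

```text
time: 16.05
eef_pos: [0.4214, -0.197, 0.0719]
orientation: [[-0.166, 0.986, 0.003], [0.986, 0.166, -0.001], [-0.001, 0.003, -1.0]]
contact_force: [0.2, 2.5, 8.0]
finger_gap: 0.509
grip_force: 72.7
```

Call:
drive_tool(
  increments=[
    {"dx":0,"dy":0,"dz":-0.15,"ax":0,"ay":0,"az":0},
    {"dx":0,"dy":0,"dz":-0.4,"ax":0,"ay":0,"az":0},
    {"dx":0,"dy":0,"dz":-0.7,"ax":0,"ay":0,"az":0.12},
    {"dx":0,"dy":0,"dz":-0.95,"ax":0,"ay":0,"az":0.12},
    {"dx":0,"dy":0,"dz":-0.95,"ax":0,"ay":0,"az":0.12},
    {"dx":0,"dy":0,"dz":-0.95,"ax":0,"ay":0,"az":0.12},
  ],
)

```text
time: 16.65
eef_pos: [0.4204, -0.1971, 0.2137]
orientation: [[0.021, 1.0, 0.002], [1.0, -0.021, -0.001], [-0.001, 0.002, -1.0]]
contact_force: [-0.7, -0.3, -3.8]
finger_gap: 0.502
grip_force: 73.2
```

```bash
python3 - <<'E'
from h import *
inc((.4707,.157,.2),-1.3)
E
```

```text
t 16.65 pos [ 0.4204 -0.1971  0.2137] yaw -1.2 F [-0.7 -0.3 -3.8] gap 0.502
 d [2.368 0.286 0.089] a [0.0014 0.0008 0.0011]
```

Call:
drive_tool(
  increments=[
    {"dx":0.8,"dy":0.1,"dz":0,"ax":0,"ay":0,"az":0},
    {"dx":0.8,"dy":0.1,"dz":0,"ax":0,"ay":0,"az":0},
    {"dx":0.8,"dy":0.1,"dz":0,"ax":0,"ay":0,"az":0},
    {"dx":0.8,"dy":0.1,"dz":0,"ax":0,"ay":0,"az":0},
  ],
)

```text
time: 17.05
eef_pos: [0.4358, -0.0743, 0.2106]
orientation: [[0.018, 1.0, -0.005], [1.0, -0.018, 0.003], [0.002, -0.005, -1.0]]
contact_force: [1.0, 0.0, -3.5]
finger_gap: 0.503
grip_force: 73.1
```

Call:
drive_tool(
  increments=[
    {"dx":0.8,"dy":0.1,"dz":0,"ax":0,"ay":0,"az":0},
    {"dx":0.8,"dy":0.1,"dz":0,"ax":0,"ay":0,"az":0},
    {"dx":0.8,"dy":0.1,"dz":0,"ax":0,"ay":0,"az":0},
    {"dx":0.8,"dy":0.1,"dz":0,"ax":0,"ay":0,"az":0},
  ],
)

```text
time: 17.45
eef_pos: [0.4547, 0.044, 0.2112]
orientation: [[0.018, 1.0, -0.003], [1.0, -0.018, 0.001], [0.0, -0.003, -1.0]]
contact_force: [0.0, -0.7, -2.6]
finger_gap: 0.502
grip_force: 73.1
```

Call:
drive_tool(
  increments=[
    {"dx":0.76,"dy":0.09,"dz":0,"ax":0,"ay":0,"az":0},
    {"dx":0.76,"dy":0.09,"dz":0,"ax":0,"ay":0,"az":0},
    {"dx":0.76,"dy":0.09,"dz":0,"ax":0,"ay":0,"az":0},
    {"dx":0.76,"dy":0.09,"dz":0,"ax":0,"ay":0,"az":0},
    {"dx":0.76,"dy":0.09,"dz":0,"ax":0,"ay":0,"az":0},
  ],
)

```text
time: 17.95
eef_pos: [0.4706, 0.1544, 0.2117]
orientation: [[0.021, 1.0, -0.003], [1.0, -0.021, -0.002], [-0.002, -0.003, -1.0]]
contact_force: [0.2, -0.9, -3.0]
finger_gap: 0.501
grip_force: 73.1
```

```bash
python3 - <<'E'
from h import *
inc((.4707,.157,.11),-1.3)
E
```

```text
t 17.95 pos [0.4706 0.1544 0.2117] yaw -1.2 F [ 0.2 -0.9 -3. ] gap 0.501
 d [0.019 0.002 0.678] a [-0.0017  0.0015  0.0011]
```

Call:
drive_tool(
  increments=[
    {"dx":0.016,"dy":0.002,"dz":0.2,"ax":0,"ay":0,"az":0},
    {"dx":0.016,"dy":0.002,"dz":0.45,"ax":0,"ay":0,"az":0},
    {"dx":0.016,"dy":0.002,"dz":0.67,"ax":0,"ay":0,"az":0},
    {"dx":0.016,"dy":0.002,"dz":0.76,"ax":0,"ay":0,"az":0},
    {"dx":0.016,"dy":0.002,"dz":0.82,"ax":0,"ay":0,"az":0},
    {"dx":0.016,"dy":0.002,"dz":0.85,"ax":0,"ay":0,"az":0},
    {"dx":0.016,"dy":0.002,"dz":0.875,"ax":0,"ay":0,"az":0},
    {"dx":0.016,"dy":0.002,"dz":0.875,"ax":0,"ay":0,"az":0},
  ],
)

```text
time: 18.75
eef_pos: [0.4724, 0.1581, 0.0823]
orientation: [[0.022, 1.0, 0.001], [1.0, -0.022, 0.0], [0.0, 0.001, -1.0]]
contact_force: [0.6, -0.4, -3.1]
finger_gap: 0.505
grip_force: 73.1
```

Call:
drive_tool(
  increments=[
    {"dx":0,"dy":0,"dz":0.012,"ax":0,"ay":0,"az":0},
    {"dx":0,"dy":0,"dz":0.018,"ax":0,"ay":0,"az":0},
    {"dx":0,"dy":0,"dz":0.018,"ax":0,"ay":0,"az":0},
  ],
)

```text
time: 19.05
eef_pos: [0.4726, 0.1583, 0.0819]
orientation: [[0.021, 1.0, 0.003], [1.0, -0.021, 0.0], [0.0, 0.003, -1.0]]
contact_force: [-3.2, -2.7, 17.5]
finger_gap: 0.508
grip_force: 75.4
```

Call:
drive_tool(
  increments=[
    {"dx":0,"dy":0,"dz":-0.01,"ax":0,"ay":0,"az":0},
    {"dx":0,"dy":0,"dz":-0.01,"ax":0,"ay":0,"az":0},
    {"dx":0,"dy":0,"dz":-0.01,"ax":0,"ay":0,"az":0},
    {"dx":0,"dy":0,"dz":-0.25,"ax":0,"ay":0,"az":0},
    {"dx":0,"dy":0,"dz":-0.5,"ax":0,"ay":0,"az":0},
    {"dx":0,"dy":0,"dz":-0.75,"ax":0,"ay":0,"az":0},
    {"dx":0,"dy":0,"dz":-0.75,"ax":0,"ay":0,"az":0},
  ],
  jaw=0.3,
)

```text
time: 19.75
eef_pos: [0.4755, 0.1594, 0.1964]
orientation: [[0.021, 1.0, 0.011], [1.0, -0.021, 0.003], [0.003, 0.011, -1.0]]
contact_force: [0.6, 0.6, 0.1]
finger_gap: 0.651
grip_force: 0.0
```

Call:
drive_tool(
  increments=[
    {"dx":-1,"dy":-0.12,"dz":0,"ax":0,"ay":0,"az":0},
    {"dx":-1,"dy":-0.12,"dz":0,"ax":0,"ay":0,"az":0},
    {"dx":-1,"dy":-0.12,"dz":0,"ax":0,"ay":0,"az":0},
    {"dx":-1,"dy":-0.12,"dz":0,"ax":0,"ay":0,"az":0},
  ],
)

```text
time: 20.15
eef_pos: [0.4491, 0.004, 0.1907]
orientation: [[0.027, 1.0, -0.002], [1.0, -0.027, -0.002], [-0.002, -0.002, -1.0]]
contact_force: [-0.3, 0.3, 0.3]
finger_gap: 0.653
grip_force: 0.0
```

```bash
cat >> h.py <<'E'
def edges(f,c,w,z,yaw,cols=(-16,14,18),rows=(0,)):
    """edge positions (mm, local frame about c) along y at columns, along x at rows, on plane z"""
    g=cv2.GaussianBlur(cv2.cvtColor(blob(f,c,w,z,yaw),cv2.COLOR_RGB2GRAY),(5,5),0).astype(float); H,W=g.shape
    from scipy.signal import find_peaks
    def pk(l,m): d=np.abs(np.gradient(l)); p,_=find_peaks(d,height=4,distance=4); return [(round((i-m)/2,1),int(np.gradient(l)[i])) for i in p]
    for x in cols: print(" x",x,[(-a,b) for a,b in pk(g[:,int(W/2+2*x)],H/2)])
    for y in rows: print(" y",y,pk(g[int(H/2-2*y)],W/2))
E
python3 - <<'E'
from h import *
f=grab("wrist","w12"); inc((.4113,-.3327,.17),-13.3)
print("p4");edges(f,(.4695,.0805),.072,.078,-1.3,rows=(10,-10))
print("p3");edges(f,(.472,.158),.054,.078,-1.3,rows=(10,))
E
```

```text
t 20.2 pos [0.4497 0.0062 0.1908] yaw -1.54 F [0.7 0.5 0.2] gap 0.65
 d [-2.265 -0.195  0.139] a [-0.0008  0.0003  0.1306]
p4
 x -16 [(np.float64(54.2), 28), (np.float64(52.2), -6), (np.float64(43.2), 12), (np.float64(20.8), -5), (np.float64(18.8), 5), (np.float64(2.8), -6), (np.float64(0.8), 6), (np.float64(-15.2), -5), (np.float64(-17.2), 5), (np.float64(-30.2), -4), (np.float64(-37.2), -5), (np.float64(-47.8), 4)]
 x 14 [(np.float64(54.2), 26), (np.float64(52.2), -6), (np.float64(37.8), 9), (np.float64(21.2), -6), (np.float64(19.2), 6), (np.float64(3.2), -5), (np.float64(1.2), 5), (np.float64(-14.8), -4), (np.float64(-16.8), 5), (np.float64(-33.2), -8), (np.float64(-47.2), 4)]
 x 18 [(np.float64(54.2), 26), (np.float64(52.2), -5), (np.float64(37.8), 9), (np.float64(21.2), -5), (np.float64(19.2), 5), (np.float64(3.2), -5), (np.float64(1.2), 6), (np.float64(-14.8), -5), (np.float64(-16.8), 5), (np.float64(-33.2), -8), (np.float64(-47.2), 4)]
 y 10 [(np.float64(-40.5), 9), (np.float64(-35.5), -4), (np.float64(-32.0), -4), (np.float64(-29.0), -4), (np.float64(-27.0), 5), (np.float64(-21.5), 4), (np.float64(-14.0), -4), (np.float64(-10.5), -16), (np.float64(9.0), 16), (np.float64(23.0), -6), (np.float64(25.0), 4), (np.float64(28.0), 13), (np.float64(31.0), 6), (np.float64(36.0), -16), (np.float64(39.0), 7), (np.float64(46.5), -7)]
 y -10 [(np.float64(-20.0), 4), (np.float64(-10.0), -15), (np.float64(9.5), 15), (np.float64(26.0), 8), (np.float64(36.0), -10)]
p3
 x -16 [(np.float64(-23.0), 28), (np.float64(-25.0), -7), (np.float64(-34.0), 14)]
 x 14 [(np.float64(-23.0), 25), (np.float64(-25.0), -6), (np.float64(-39.5), 9)]
 x 18 [(np.float64(-23.5), 25), (np.float64(-39.5), 9)]
 y 10 []
```

Both are seated square; measured gaps are about 14 mm to the isolator and 16 mm between them. On to the two-pole.

Call:
drive_tool(
  increments=[
    {"dx":-1,"dy":-0.09,"dz":0,"ax":0,"ay":0,"az":0},
    {"dx":-1,"dy":-0.09,"dz":0,"ax":0,"ay":0,"az":0},
    {"dx":-1,"dy":-0.09,"dz":0,"ax":0,"ay":0,"az":0},
    {"dx":-1,"dy":-0.09,"dz":0,"ax":0,"ay":0,"az":0},
  ],
)

```text
time: 20.6
eef_pos: [0.4346, -0.1452, 0.1912]
orientation: [[0.026, 1.0, 0.001], [1.0, -0.026, -0.002], [-0.002, 0.001, -1.0]]
contact_force: [0.7, 0.6, -0.2]
finger_gap: 0.647
grip_force: 0.0
```

Call:
drive_tool(
  increments=[
    {"dx":-1,"dy":-0.09,"dz":0.1,"ax":0,"ay":0,"az":0.13},
    {"dx":-1,"dy":-0.09,"dz":0.1,"ax":0,"ay":0,"az":0.13},
    {"dx":-1,"dy":-0.09,"dz":0.1,"ax":0,"ay":0,"az":0.13},
    {"dx":-1,"dy":-0.09,"dz":0.1,"ax":0,"ay":0,"az":0.13},
  ],
)

```text
time: 21.0
eef_pos: [0.4184, -0.2947, 0.1756]
orientation: [[0.227, 0.974, 0.001], [0.974, -0.227, -0.002], [-0.002, 0.002, -1.0]]
contact_force: [0.3, 0.9, -0.2]
finger_gap: 0.645
grip_force: 0.0
```

Call:
drive_tool(
  increments=[
    {"dx":-0.22,"dy":0,"dz":0.1,"ax":0,"ay":0,"az":0},
    {"dx":-0.22,"dy":0,"dz":0.1,"ax":0,"ay":0,"az":0},
    {"dx":-0.22,"dy":0,"dz":0.1,"ax":0,"ay":0,"az":0},
  ],
)

```text
time: 21.3
eef_pos: [0.4101, -0.3209, 0.1606]
orientation: [[0.224, 0.975, -0.001], [0.975, -0.224, 0.003], [0.002, -0.002, -1.0]]
contact_force: [0.2, 0.2, 0.7]
finger_gap: 0.649
grip_force: 0.0
```

```bash
python3 - <<'E'
from h import *
f=grab("wrist","w13"); inc((.4113,-.3327,.0705),-13.3)
edges(f,(.4113,-.3327),.036,.068,-13.3,rows=(9,-9))
E
```

```text
t 21.35 pos [ 0.4102 -0.3207  0.161 ] yaw -12.87 F [0.8 0.2 0.6] gap 0.649
 d [-0.077  0.026  0.603] a [-0.0008 -0.0011  0.0048]
 x -16 [(np.float64(33.5), -4), (np.float64(17.0), 14), (np.float64(12.5), 5), (np.float64(3.0), -4), (np.float64(-0.0), -8), (np.float64(-2.0), 8), (np.float64(-5.5), 5), (np.float64(-15.5), -5)]
 x 14 [(np.float64(33.5), -4), (np.float64(16.5), 14), (np.float64(-0.5), -8), (np.float64(-2.5), 8)]
 x 18 [(np.float64(35.0), -5), (np.float64(16.5), 14), (np.float64(-0.5), -8), (np.float64(-2.5), 8)]
 y 9 [(np.float64(-21.0), 6), (np.float64(-14.0), -5), (np.float64(-10.5), -22), (np.float64(-2.5), -5), (np.float64(9.0), 26), (np.float64(21.5), -13), (np.float64(24.5), 10), (np.float64(38.0), 6)]
 y -9 [(np.float64(-22.0), 6), (np.float64(-14.5), -5), (np.float64(-10.5), -24), (np.float64(-2.5), -5), (np.float64(9.0), 25), (np.float64(20.5), -5)]
```

Call:
drive_tool(
  increments=[
    {"dx":-0.085,"dy":0.024,"dz":0.2,"ax":0,"ay":0,"az":0.008},
    {"dx":-0.085,"dy":0.024,"dz":0.42,"ax":0,"ay":0,"az":0.008},
    {"dx":-0.085,"dy":0.024,"dz":0.603,"ax":0,"ay":0,"az":0.008},
    {"dx":-0.085,"dy":0.024,"dz":0.603,"ax":0,"ay":0,"az":0.008},
    {"dx":-0.085,"dy":0.024,"dz":0.603,"ax":0,"ay":0,"az":0.008},
  ],
)

```text
time: 21.85
eef_pos: [0.4109, -0.3345, 0.0713]
orientation: [[0.234, 0.972, -0.001], [0.972, -0.234, 0.001], [0.001, -0.001, -1.0]]
contact_force: [0.7, 0.3, 0.6]
finger_gap: 0.652
grip_force: 0.0
```

Call:
drive_tool(
  increments=[
    {"dx":0,"dy":0,"dz":0,"ax":0,"ay":0,"az":0},
    {"dx":0,"dy":0,"dz":0,"ax":0,"ay":0,"az":0},
    {"dx":0,"dy":0,"dz":0,"ax":0,"ay":0,"az":0},
    {"dx":0,"dy":0,"dz":0,"ax":0,"ay":0,"az":0},
  ],
  jaw=-1,
  squeeze=70,
)

```text
time: 22.25
eef_pos: [0.4116, -0.3365, 0.0729]
orientation: [[0.236, 0.972, 0.003], [0.972, -0.236, -0.002], [-0.001, 0.003, -1.0]]
contact_force: [1.1, 2.9, 7.1]
finger_gap: 0.505
grip_force: 72.4
```

Call:
drive_tool(
  increments=[
    {"dx":0,"dy":0,"dz":-0.15,"ax":0,"ay":0,"az":0},
    {"dx":0,"dy":0,"dz":-0.4,"ax":0,"ay":0,"az":0},
    {"dx":0,"dy":0,"dz":-0.7,"ax":0,"ay":0,"az":-0.14},
    {"dx":0,"dy":0,"dz":-0.95,"ax":0,"ay":0,"az":-0.14},
    {"dx":0,"dy":0,"dz":-0.95,"ax":0,"ay":0,"az":-0.14},
    {"dx":0,"dy":0,"dz":-0.95,"ax":0,"ay":0,"az":-0.14},
  ],
)

```text
time: 22.85
eef_pos: [0.4104, -0.3361, 0.2145]
orientation: [[0.019, 1.0, 0.002], [1.0, -0.019, -0.002], [-0.002, 0.002, -1.0]]
contact_force: [-0.1, 0.3, -3.4]
finger_gap: 0.505
grip_force: 72.7
```

```bash
python3 - <<'E'
from h import *
inc((.472,.216,.21),-1.3)
E
```

```text
t 22.85 pos [ 0.4104 -0.3361  0.2145] yaw -1.1 F [-0.1  0.3 -3.4] gap 0.505
 d [3.688 0.34  0.024] a [0.0012 0.0011 0.0022]
```

Call:
drive_tool(
  increments=[
    {"dx":0.92,"dy":0.085,"dz":0,"ax":0,"ay":0,"az":0},
    {"dx":0.92,"dy":0.085,"dz":0,"ax":0,"ay":0,"az":0},
    {"dx":0.92,"dy":0.085,"dz":0,"ax":0,"ay":0,"az":0},
    {"dx":0.92,"dy":0.085,"dz":0,"ax":0,"ay":0,"az":0},
  ],
)

```text
time: 23.25
eef_pos: [0.4228, -0.1924, 0.2109]
orientation: [[0.015, 1.0, -0.006], [1.0, -0.015, 0.006], [0.006, -0.006, -1.0]]
contact_force: [0.0, -0.5, -3.0]
finger_gap: 0.509
grip_force: 72.7
```

Call:
drive_tool(
  increments=[
    {"dx":0.92,"dy":0.085,"dz":0,"ax":0,"ay":0,"az":0},
    {"dx":0.92,"dy":0.085,"dz":0,"ax":0,"ay":0,"az":0},
    {"dx":0.92,"dy":0.085,"dz":0,"ax":0,"ay":0,"az":0},
    {"dx":0.92,"dy":0.085,"dz":0,"ax":0,"ay":0,"az":0},
  ],
)

```text
time: 23.65
eef_pos: [0.4393, -0.0565, 0.2116]
orientation: [[0.014, 1.0, -0.004], [1.0, -0.014, 0.003], [0.003, -0.004, -1.0]]
contact_force: [0.6, -1.0, -2.7]
finger_gap: 0.502
grip_force: 72.7
```

Call:
drive_tool(
  increments=[
    {"dx":0.92,"dy":0.085,"dz":0,"ax":0,"ay":0,"az":0},
    {"dx":0.92,"dy":0.085,"dz":0,"ax":0,"ay":0,"az":0},
    {"dx":0.92,"dy":0.085,"dz":0,"ax":0,"ay":0,"az":0},
    {"dx":0.92,"dy":0.085,"dz":0,"ax":0,"ay":0,"az":0},
  ],
)

```text
time: 24.05
eef_pos: [0.4562, 0.0803, 0.2121]
orientation: [[0.015, 1.0, -0.002], [1.0, -0.015, 0.002], [0.002, -0.002, -1.0]]
contact_force: [0.5, -1.4, -3.1]
finger_gap: 0.502
grip_force: 72.7
```

Call:
drive_tool(
  increments=[
    {"dx":0.91,"dy":0.085,"dz":0,"ax":0,"ay":0,"az":0},
    {"dx":0.91,"dy":0.085,"dz":0,"ax":0,"ay":0,"az":0},
    {"dx":0.91,"dy":0.085,"dz":0,"ax":0,"ay":0,"az":0},
    {"dx":0.91,"dy":0.085,"dz":0,"ax":0,"ay":0,"az":0},
    {"dx":0.91,"dy":0.085,"dz":0,"ax":0,"ay":0,"az":0},
  ],
)

```text
time: 24.55
eef_pos: [0.4711, 0.2125, 0.2119]
orientation: [[0.017, 1.0, -0.003], [1.0, -0.017, -0.002], [-0.002, -0.003, -1.0]]
contact_force: [-0.7, -1.1, -2.1]
finger_gap: 0.507
grip_force: 72.6
```

```bash
python3 - <<'E'
from h import *
inc((.472,.2155,.08),-1.3)
E
```

```text
t 24.55 pos [0.4711 0.2125 0.2119] yaw -0.99 F [-0.7 -1.1 -2.1] gap 0.507
 d [0.022 0.008 0.879] a [-0.0017  0.0016  0.0035]
```

Call:
drive_tool(
  increments=[
    {"dx":0.012,"dy":0.002,"dz":0.2,"ax":0,"ay":0,"az":0.003},
    {"dx":0.012,"dy":0.002,"dz":0.45,"ax":0,"ay":0,"az":0.003},
    {"dx":0.012,"dy":0.002,"dz":0.67,"ax":0,"ay":0,"az":0.003},
    {"dx":0.012,"dy":0.002,"dz":0.76,"ax":0,"ay":0,"az":0.003},
    {"dx":0.012,"dy":0.002,"dz":0.82,"ax":0,"ay":0,"az":0.003},
    {"dx":0.012,"dy":0.002,"dz":0.85,"ax":0,"ay":0,"az":0.003},
    {"dx":0.012,"dy":0.002,"dz":0.88,"ax":0,"ay":0,"az":0.003},
    {"dx":0.012,"dy":0.002,"dz":0.88,"ax":0,"ay":0,"az":0.003},
  ],
)

```text
time: 25.35
eef_pos: [0.4725, 0.2147, 0.083]
orientation: [[0.023, 1.0, 0.002], [1.0, -0.023, -0.0], [-0.0, 0.002, -1.0]]
contact_force: [-0.2, -2.3, 1.5]
finger_gap: 0.505
grip_force: 73.3
```

Call:
drive_tool(
  increments=[
    {"dx":0,"dy":0,"dz":0.008,"ax":0,"ay":0,"az":0},
    {"dx":0,"dy":0,"dz":0.012,"ax":0,"ay":0,"az":0},
    {"dx":0,"dy":0,"dz":0.012,"ax":0,"ay":0,"az":0},
  ],
)

```text
time: 25.65
eef_pos: [0.4724, 0.2147, 0.0829]
orientation: [[0.023, 1.0, 0.003], [1.0, -0.023, -0.0], [-0.0, 0.003, -1.0]]
contact_force: [-4.9, -4.4, 17.1]
finger_gap: 0.505
grip_force: 75.0
```

Call:
drive_tool(
  increments=[
    {"dx":0,"dy":0,"dz":-0.01,"ax":0,"ay":0,"az":0},
    {"dx":0,"dy":0,"dz":-0.01,"ax":0,"ay":0,"az":0},
    {"dx":0,"dy":0,"dz":-0.01,"ax":0,"ay":0,"az":0},
    {"dx":0,"dy":0,"dz":-0.25,"ax":0,"ay":0,"az":0},
    {"dx":0,"dy":0,"dz":-0.5,"ax":0,"ay":0,"az":0},
    {"dx":0,"dy":0,"dz":-0.7,"ax":0,"ay":0,"az":0},
    {"dx":0,"dy":0,"dz":-0.7,"ax":0,"ay":0,"az":0},
  ],
  jaw=0.3,
)

```text
time: 26.35
eef_pos: [0.4749, 0.2165, 0.189]
orientation: [[0.023, 1.0, 0.009], [1.0, -0.023, 0.003], [0.003, 0.009, -1.0]]
contact_force: [0.3, -0.1, 0.0]
finger_gap: 0.647
grip_force: 0.0
```

Call:
drive_tool(
  increments=[
    {"dx":-0.9,"dy":0.17,"dz":0,"ax":0,"ay":0,"az":0},
    {"dx":-0.9,"dy":0.17,"dz":0,"ax":0,"ay":0,"az":0},
    {"dx":-0.9,"dy":0.17,"dz":0,"ax":0,"ay":0,"az":0},
    {"dx":-0.9,"dy":0.17,"dz":0,"ax":0,"ay":0,"az":0},
  ],
)

```text
time: 26.75
eef_pos: [0.4945, 0.0759, 0.1839]
orientation: [[0.027, 1.0, -0.001], [1.0, -0.027, -0.002], [-0.002, -0.001, -1.0]]
contact_force: [-0.4, 1.1, -0.2]
finger_gap: 0.649
grip_force: 0.0
```

Call:
drive_tool(
  increments=[
    {"dx":-0.9,"dy":0.17,"dz":0,"ax":0,"ay":0,"az":0},
    {"dx":-0.9,"dy":0.17,"dz":0,"ax":0,"ay":0,"az":0},
    {"dx":-0.9,"dy":0.17,"dz":0,"ax":0,"ay":0,"az":0},
    {"dx":-0.9,"dy":0.17,"dz":0,"ax":0,"ay":0,"az":0},
  ],
)

```text
time: 27.15
eef_pos: [0.5177, -0.0592, 0.184]
orientation: [[0.027, 1.0, 0.001], [1.0, -0.027, -0.002], [-0.001, 0.001, -1.0]]
contact_force: [0.2, 0.2, 0.2]
finger_gap: 0.649
grip_force: 0.0
```

Call:
drive_tool(
  increments=[
    {"dx":-0.86,"dy":0.17,"dz":0.2,"ax":0,"ay":0,"az":-0.27},
    {"dx":-0.86,"dy":0.17,"dz":0.2,"ax":0,"ay":0,"az":-0.27},
    {"dx":-0.86,"dy":0.17,"dz":0.2,"ax":0,"ay":0,"az":-0.27},
    {"dx":-0.86,"dy":0.17,"dz":0.2,"ax":0,"ay":0,"az":-0.27},
    {"dx":-0.86,"dy":0.17,"dz":0.2,"ax":0,"ay":0,"az":-0.27},
  ],
)

```text
time: 27.65
eef_pos: [0.5386, -0.1845, 0.1535]
orientation: [[-0.388, 0.922, -0.002], [0.922, 0.388, 0.002], [0.003, -0.001, -1.0]]
contact_force: [-0.5, 0.4, -0.5]
finger_gap: 0.651
grip_force: 0.0
```

```bash
python3 - <<'E'
from h import *
f=grab("wrist","w14"); inc((.557,-.195,.0705),24)
edges(f,(.557,-.195),.018,.068,24,cols=(-22,-16,-12,14,18),rows=(5,0,-5))
E
```

```text
t 27.7 pos [ 0.5385 -0.1838  0.1538] yaw 22.92 F [ 0.1  0.4 -1.2] gap 0.65
 d [-0.118  0.085  0.555] a [-0.0006 -0.0016 -0.0121]
 x -22 [(np.float64(17.2), 9), (np.float64(2.2), 5)]
 x -16 [(np.float64(27.8), -6), (np.float64(8.2), 4), (np.float64(2.8), 12), (np.float64(-6.2), -5)]
 x -12 [(np.float64(27.2), -5), (np.float64(7.8), 4), (np.float64(2.8), 8)]
 x 14 [(np.float64(7.8), 4), (np.float64(-1.8), 9)]
 x 18 [(np.float64(7.8), 4), (np.float64(5.2), 6), (np.float64(2.2), -6), (np.float64(-1.8), 9)]
 y 5 [(np.float64(-40.0), -4), (np.float64(-22.5), -8), (np.float64(26.0), 4), (np.float64(36.5), 11)]
 y 0 [(np.float64(-20.0), 6), (np.float64(-13.5), -4), (np.float64(-10.0), -20), (np.float64(-2.0), -4), (np.float64(9.5), 13), (np.float64(22.5), 8)]
 y -5 [(np.float64(-20.0), 5), (np.float64(-13.5), -5), (np.float64(-10.0), -18), (np.float64(-2.0), -4), (np.float64(9.5), 20), (np.float64(21.0), -4), (np.float64(23.0), 4)]
```

Call:
drive_tool(
  increments=[
    {"dx":-0.125,"dy":0.088,"dz":0.1,"ax":0,"ay":0,"az":-0.012},
    {"dx":-0.125,"dy":0.088,"dz":0.35,"ax":0,"ay":0,"az":-0.012},
    {"dx":-0.125,"dy":0.088,"dz":0.555,"ax":0,"ay":0,"az":-0.012},
    {"dx":-0.125,"dy":0.088,"dz":0.555,"ax":0,"ay":0,"az":-0.012},
    {"dx":-0.125,"dy":0.088,"dz":0.555,"ax":0,"ay":0,"az":-0.012},
  ],
)

```text
time: 28.2
eef_pos: [0.5582, -0.1956, 0.0716]
orientation: [[-0.409, 0.913, -0.001], [0.913, 0.409, 0.001], [0.001, -0.001, -1.0]]
contact_force: [0.2, 0.3, 0.7]
finger_gap: 0.65
grip_force: 0.0
```

Call:
drive_tool(
  increments=[
    {"dx":0,"dy":0,"dz":0,"ax":0,"ay":0,"az":0},
    {"dx":0,"dy":0,"dz":0,"ax":0,"ay":0,"az":0},
    {"dx":0,"dy":0,"dz":0,"ax":0,"ay":0,"az":0},
    {"dx":0,"dy":0,"dz":0,"ax":0,"ay":0,"az":0},
  ],
  jaw=-1,
  squeeze=60,
)

```text
time: 28.6
eef_pos: [0.56, -0.1977, 0.0735]
orientation: [[-0.408, 0.913, 0.004], [0.913, 0.408, -0.001], [-0.003, 0.003, -1.0]]
contact_force: [0.4, 1.7, 7.4]
finger_gap: 0.507
grip_force: 61.8
```

Call:
drive_tool(
  increments=[
    {"dx":0,"dy":0,"dz":-0.15,"ax":0,"ay":0,"az":0},
    {"dx":0,"dy":0,"dz":-0.4,"ax":0,"ay":0,"az":0},
    {"dx":0,"dy":0,"dz":-0.7,"ax":0,"ay":0,"az":0.28},
    {"dx":0,"dy":0,"dz":-0.95,"ax":0,"ay":0,"az":0.28},
    {"dx":0,"dy":0,"dz":-0.95,"ax":0,"ay":0,"az":0.28},
    {"dx":0,"dy":0,"dz":-0.95,"ax":0,"ay":0,"az":0.28},
    {"dx":0,"dy":0,"dz":-0.95,"ax":0,"ay":0,"az":0.28},
  ],
)

```text
time: 29.3
eef_pos: [0.5577, -0.1972, 0.2135]
orientation: [[0.017, 1.0, -0.001], [1.0, -0.017, 0.001], [0.001, -0.001, -1.0]]
contact_force: [0.1, 0.3, -0.9]
finger_gap: 0.506
grip_force: 61.5
```

```bash
python3 - <<'E'
from h import *
inc((.473,.254,.21),-1.3)
E
```

```text
t 29.3 pos [ 0.5577 -0.1972  0.2135] yaw -0.96 F [ 0.1  0.3 -0.9] gap 0.506
 d [ 2.998 -0.615  0.026] a [-0.0008 -0.0003  0.0038]
```

Call:
drive_tool(
  increments=[
    {"dx":0.75,"dy":-0.154,"dz":0,"ax":0,"ay":0,"az":0.004},
    {"dx":0.75,"dy":-0.154,"dz":0,"ax":0,"ay":0,"az":0.004},
    {"dx":0.75,"dy":-0.154,"dz":0,"ax":0,"ay":0,"az":0.004},
    {"dx":0.75,"dy":-0.154,"dz":0,"ax":0,"ay":0,"az":0.004},
  ],
)

```text
time: 29.7
eef_pos: [0.5359, -0.0821, 0.2126]
orientation: [[0.021, 1.0, -0.004], [1.0, -0.021, 0.001], [0.001, -0.004, -1.0]]
contact_force: [-0.3, -0.2, -0.7]
finger_gap: 0.506
grip_force: 61.5
```

Call:
drive_tool(
  increments=[
    {"dx":0.75,"dy":-0.154,"dz":0,"ax":0,"ay":0,"az":0},
    {"dx":0.75,"dy":-0.154,"dz":0,"ax":0,"ay":0,"az":0},
    {"dx":0.75,"dy":-0.154,"dz":0,"ax":0,"ay":0,"az":0},
    {"dx":0.75,"dy":-0.154,"dz":0,"ax":0,"ay":0,"az":0},
  ],
)

```text
time: 30.1
eef_pos: [0.5172, 0.0295, 0.2134]
orientation: [[0.022, 1.0, -0.001], [1.0, -0.022, -0.0], [-0.0, -0.001, -1.0]]
contact_force: [0.4, -0.0, -1.6]
finger_gap: 0.509
grip_force: 61.5
```

Call:
drive_tool(
  increments=[
    {"dx":0.75,"dy":-0.154,"dz":0,"ax":0,"ay":0,"az":0},
    {"dx":0.75,"dy":-0.154,"dz":0,"ax":0,"ay":0,"az":0},
    {"dx":0.75,"dy":-0.154,"dz":0,"ax":0,"ay":0,"az":0},
    {"dx":0.75,"dy":-0.154,"dz":0,"ax":0,"ay":0,"az":0},
  ],
)

```text
time: 30.5
eef_pos: [0.4979, 0.1419, 0.2136]
orientation: [[0.023, 1.0, 0.0], [1.0, -0.023, -0.001], [-0.001, 0.0, -1.0]]
contact_force: [0.3, -0.9, 0.2]
finger_gap: 0.509
grip_force: 61.5
```

```bash
python3 - <<'E'
from h import *
f=grab("wrist","w15"); inc((.473,.254,.21),-1.3)
print("p2");edges(f,(.473,.217),.036,.078,-1.3,rows=(9,-9))
print("p3 sh");edges(f,(.472,.16),.054,.078,-1.3,rows=())
print("clamp");edges(f,(.473,.277),.02,.049,-1.3,cols=(-20,-10,15,20),rows=())
E
```

```text
t 30.55 pos [0.4981 0.1408 0.2136] yaw -1.39 F [ 0.5 -0.  -0.7] gap 0.505
 d [ 0.751 -0.186  0.023] a [ 0.0002  0.0011 -0.001 ]
p2
 x -16 [(np.float64(17.0), 9), (np.float64(0.5), -6), (np.float64(-1.5), 6), (np.float64(-15.0), -4), (np.float64(-18.0), -8), (np.float64(-31.5), 5), (np.float64(-35.5), 4)]
 x 14 [(np.float64(27.5), -16), (np.float64(17.5), -4), (np.float64(0.5), -5), (np.float64(-1.5), 5), (np.float64(-18.5), 5), (np.float64(-24.5), -11), (np.float64(-31.5), 5)]
 x 18 [(np.float64(28.5), -15), (np.float64(0.5), -5), (np.float64(-1.5), 5), (np.float64(-18.5), 4), (np.float64(-24.5), -10), (np.float64(-31.5), 5)]
 y 9 [(np.float64(-49.0), -7), (np.float64(-36.5), 6), (np.float64(-31.5), -4), (np.float64(-25.0), -4), (np.float64(-23.0), 6), (np.float64(-13.5), -4), (np.float64(-10.0), -15), (np.float64(9.5), 16), (np.float64(21.5), -4), (np.float64(27.5), -5), (np.float64(35.5), 5), (np.float64(40.5), -6)]
 y -9 [(np.float64(-48.5), -7), (np.float64(-37.0), 5), (np.float64(-31.5), -4), (np.float64(-23.0), 7), (np.float64(-20.0), 4), (np.float64(-10.0), -15), (np.float64(9
[... 483 characters left out ...]
loat64(-9.5), -4), (np.float64(-11.5), 4), (np.float64(-27.5), -6)]
 x 18 [(np.float64(38.5), 4), (np.float64(32.5), -10), (np.float64(25.5), 5), (np.float64(9.0), -5), (np.float64(6.5), 6), (np.float64(-9.5), -5), (np.float64(-11.5), 5), (np.float64(-27.5), -6), (np.float64(-36.5), -4)]
clamp
 x -20 [(np.float64(8.0), 38), (np.float64(5.5), -4), (np.float64(0.5), -9), (np.float64(-4.5), 4)]
 x -10 [(np.float64(8.0), 38), (np.float64(2.0), -8), (np.float64(-3.0), 18)]
 x 15 [(np.float64(8.0), 25), (np.float64(3.0), 5), (np.float64(0.5), -11), (np.float64(-3.0), 29), (np.float64(-28.5), -6)]
 x 20 [(np.float64(8.0), 38), (np.float64(0.5), -14), (np.float64(-3.0), 10), (np.float64(-28.5), -4)]
```

Call:
drive_tool(
  increments=[
    {"dx":0.75,"dy":-0.186,"dz":0,"ax":0,"ay":0,"az":0},
    {"dx":0.75,"dy":-0.186,"dz":0,"ax":0,"ay":0,"az":0},
    {"dx":0.75,"dy":-0.186,"dz":0,"ax":0,"ay":0,"az":0},
    {"dx":0.75,"dy":-0.186,"dz":0,"ax":0,"ay":0,"az":0},
    {"dx":0.75,"dy":-0.186,"dz":0,"ax":0,"ay":0,"az":0},
    {"dx":0.75,"dy":-0.186,"dz":0,"ax":0,"ay":0,"az":0},
  ],
)

```text
time: 31.15
eef_pos: [0.473, 0.2528, 0.2138]
orientation: [[0.028, 1.0, -0.0], [1.0, -0.028, -0.001], [-0.001, -0.0, -1.0]]
contact_force: [0.4, -0.3, -1.1]
finger_gap: 0.511
grip_force: 61.5
```

```bash
python3 - <<'E'
from h import *
f=grab("wrist","w16"); inc((.473,.255,.08),-1.3)
from cell import telemetry
p=telemetry.sense()["eef_pos"]
edges(f,(p[0],p[1]),.018,p[2]-.0045,-1.3,rows=(5,-5))
E
```

```text
t 31.2 pos [0.473  0.2529 0.2138] yaw -1.6 F [-0.8 -0.2 -1.4] gap 0.506
 d [ 0.015 -0.     0.892] a [-0.      0.0006 -0.0034]
 x -16 [(np.float64(10.8), 6), (np.float64(6.2), 5), (np.float64(-3.8), -5), (np.float64(-6.8), 12), (np.float64(-9.8), -20), (np.float64(-16.8), 18), (np.float64(-19.2), -6), (np.float64(-22.8), 4), (np.float64(-27.2), -4)]
 x 14 [(np.float64(10.2), 6), (np.float64(-6.2), -4), (np.float64(-9.8), -13), (np.float64(-16.2), 13), (np.float64(-18.2), -8), (np.float64(-22.8), 8), (np.float64(-26.2), -8)]
 x 18 [(np.float64(10.2), 6), (np.float64(-6.8), 10), (np.float64(-9.8), -20), (np.float64(-16.2), 18)]
 y 5 [(np.float64(-34.5), -31), (np.float64(-29.5), 15), (np.float64(-24.0), -16), (np.float64(-21.5), 25), (np.float64(-13.0), -5), (np.float64(-9.5), -21), (np.float64(10.5), 20), (np.float64(22.0), -25), (np.float64(24.5), 16), (np.float64(30.5), -15), (np.float64(34.5), 8), (np.float64(41.0), 20)]
 y -5 [(np.float64(-39.5), -34), (np.float64(-33.5), 15), (np.float64(-27.0), -16), (np.float64(-21.5), 25), (np.float64(-0.5), -22), (np.float64(8.5), 21), (np.float64(22.0), -25), (np.float64(28.0), 16), (np.float64(34.0), -15), (np.float64(41.0), 26)]
```

Call:
drive_tool(
  increments=[
    {"dx":0.008,"dy":0,"dz":0.2,"ax":0,"ay":0,"az":-0.003},
    {"dx":0.008,"dy":0,"dz":0.45,"ax":0,"ay":0,"az":-0.003},
    {"dx":0.008,"dy":0,"dz":0.68,"ax":0,"ay":0,"az":-0.003},
    {"dx":0.008,"dy":0,"dz":0.77,"ax":0,"ay":0,"az":-0.003},
    {"dx":0.008,"dy":0,"dz":0.83,"ax":0,"ay":0,"az":-0.003},
    {"dx":0.008,"dy":0,"dz":0.86,"ax":0,"ay":0,"az":-0.003},
    {"dx":0.008,"dy":0,"dz":0.885,"ax":0,"ay":0,"az":-0.003},
    {"dx":0.008,"dy":0,"dz":0.885,"ax":0,"ay":0,"az":-0.003},
  ],
)

```text
time: 32.0
eef_pos: [0.473, 0.2557, 0.0835]
orientation: [[0.022, 1.0, 0.002], [1.0, -0.022, 0.0], [0.0, 0.002, -1.0]]
contact_force: [-3.1, -2.4, 8.5]
finger_gap: 0.506
grip_force: 62.6
```

Call:
drive_tool(
  increments=[
    {"dx":0,"dy":0,"dz":0.008,"ax":0,"ay":0,"az":0},
    {"dx":0,"dy":0,"dz":0.012,"ax":0,"ay":0,"az":0},
    {"dx":0,"dy":0,"dz":0.012,"ax":0,"ay":0,"az":0},
  ],
)

```text
time: 32.3
eef_pos: [0.473, 0.2558, 0.0834]
orientation: [[0.021, 1.0, 0.003], [1.0, -0.021, 0.001], [0.001, 0.003, -1.0]]
contact_force: [-6.0, -2.7, 21.1]
finger_gap: 0.504
grip_force: 64.0
```

Seated at the expected height. Releasing, rising straight up, then backing off for a final numeric check.

Call:
drive_tool(
  increments=[
    {"dx":0,"dy":0,"dz":-0.012,"ax":0,"ay":0,"az":0},
    {"dx":0,"dy":0,"dz":-0.012,"ax":0,"ay":0,"az":0},
    {"dx":0,"dy":0,"dz":-0.012,"ax":0,"ay":0,"az":0},
    {"dx":0,"dy":0,"dz":-0.25,"ax":0,"ay":0,"az":0},
    {"dx":0,"dy":0,"dz":-0.5,"ax":0,"ay":0,"az":0},
    {"dx":0,"dy":0,"dz":-0.8,"ax":0,"ay":0,"az":0},
    {"dx":0,"dy":0,"dz":-1,"ax":0,"ay":0,"az":0},
    {"dx":0,"dy":0,"dz":-1,"ax":0,"ay":0,"az":0},
  ],
  jaw=0.3,
)

```text
time: 33.1
eef_pos: [0.4756, 0.2574, 0.2343]
orientation: [[0.021, 1.0, 0.009], [1.0, -0.021, 0.004], [0.004, 0.009, -1.0]]
contact_force: [0.5, -0.0, 0.1]
finger_gap: 0.648
grip_force: 0.0
```

Call:
drive_tool(
  increments=[
    {"dx":-0.6,"dy":0,"dz":-0.2,"ax":0,"ay":0,"az":0},
    {"dx":-0.6,"dy":0,"dz":-0.2,"ax":0,"ay":0,"az":0},
    {"dx":-0.6,"dy":0,"dz":-0.2,"ax":0,"ay":0,"az":0},
    {"dx":-0.6,"dy":0,"dz":-0.2,"ax":0,"ay":0,"az":0},
  ],
)

```text
time: 33.5
eef_pos: [0.4704, 0.1653, 0.2589]
orientation: [[0.024, 1.0, -0.001], [1.0, -0.024, 0.0], [0.0, -0.001, -1.0]]
contact_force: [0.2, 0.9, 0.3]
finger_gap: 0.65
grip_force: 0.0
```

```bash
python3 - <<'E'
from h import *
f=grab("wrist","w17"); inc((.473,.255,.2),-1.3)
for n,c,w in (("p4",(.4695,.081),.072),("p3",(.472,.159),.054),("p2",(.473,.2165),.036),("p1",(.474,.256),.018)):
    print(n); edges(f,c,w,.078,-1.3,cols=(-16,14,18),rows=(5,))
E
```

```text
t 33.55 pos [0.4702 0.166  0.2585] yaw -1.3 F [-0.3  0.  -0.7] gap 0.65
 d [0.593 0.005 0.391] a [-0.0008 -0.0002  0.0001]
p4
 x -16 [(np.float64(51.2), -17), (np.float64(36.2), 14), (np.float64(31.8), 4), (np.float64(19.8), -7), (np.float64(16.8), 7), (np.float64(1.8), -6), (np.float64(-1.2), 6), (np.float64(-3.8), 4), (np.float64(-16.2), -8), (np.float64(-19.2), 7), (np.float64(-34.8), -13), (np.float64(-48.8), 11)]
 x 14 [(np.float64(51.2), -16), (np.float64(36.8), 12), (np.float64(19.8), -6), (np.float64(17.2), 6), (np.float64(1.8), -6), (np.float64(-0.8), 6), (np.float64(-16.2), -6), (np.float64(-18.2), 5), (np.float64(-34.8), -13), (np.float64(-48.2), 11)]
 x 18 [(np.float64(51.2), -16), (np.float64(36.8), 12), (np.float64(19.8), -6), (np.float64(17.2), 6), (np.float64(2.2), -6), (np.float64(-0.8), 6), (np.float64(-16.2), -6), (np.float64(-18.2), 6), (np.float64(-34.8), -13), (np.float64(-48.2), 11)]
 y 5 [(np.float64(-39.5), 8), (np.float64(-34.0), -5), (np.float64(-26.0), 6), (np.float64(-21.5), 5), (np.float64(-11.0), -15), (np.float64(-1.5), -8), (np.float64(8.5), 17), (np.
[... 1804 characters left out ...]
-14), (np.float64(-6.2), -5), (np.float64(-21.2), 6)]
 x 14 [(np.float64(27.8), 7), (np.float64(20.2), -12), (np.float64(17.8), 13), (np.float64(13.8), -7), (np.float64(10.2), 15), (np.float64(7.8), -12), (np.float64(-6.2), -4), (np.float64(-18.8), -4), (np.float64(-21.2), 6)]
 x 18 [(np.float64(27.8), 10), (np.float64(19.8), -14), (np.float64(17.2), 8), (np.float64(14.8), -7), (np.float64(10.2), 20), (np.float64(7.2), -11), (np.float64(-6.8), -8), (np.float64(-21.2), 6)]
 y 5 [(np.float64(-46.0), 5), (np.float64(-39.5), 9), (np.float64(-22.0), 8), (np.float64(-14.0), -5), (np.float64(-10.5), -21), (np.float64(9.0), 16), (np.float64(12.5), -5), (np.float64(21.5), -4), (np.float64(38.0), -6)]
```

All four fronts lie on the seated plane, square to the rail and correctly spaced, and the gripper is clear. Handing in.

```bash
python3 -c "
from cell import ticket
print(ticket.job_done())"
```

```text
the job is handed in; nothing more can be done
None
```

All four breakers are seated square on the rail and released, in the order isolator, 4-pole, 3-pole, 2-pole, 1-pole, end clamp, by my final wrist-camera measurements; no verdict came back at hand-in. On the way, I knocked the four-pole against the isolator and tilted it in the gripper, then levelled, regripped and seated it.

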